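# Load and pack out the mould carriage of a chocolate depositor

### The job

Get the depositor ready for pouring: draw its mould carriage fully out from under the nozzles, lay every bar mould from the bench flat into a bay of its own, and pack out each of those bays with the packing piece that just fills the gap left along the mould's length, pressed down flat on the bay floor, finding by trial which piece goes with which mould. Then gently slide the loaded carriage fully home against its stop. Spare packing pieces are not needed, and the other utensils on the bench are to be left alone.

Things in the scene. Friction and masses are not known exactly. Their poses are not given: they have to be found in the camera images.
- carriage (a joint): the mould carriage of the bench-top depositor, an aluminium tray on two guide rails. Value in m: 0 fully home against its stop, under the nozzle manifold (on the far side from the robot), 0.14 fully drawn out against its stop on the robot's side. It slides with about 5 N of drag and stays where it is left
- pull_bar (a point): middle of the carriage's dark round pull bar, 100 mm long and 12 mm thick, which runs along the carriage's y axis on the robot's side of the tray; it moves with the carriage. 34 mm of free room between bar and tray wall; the bar's centre lies 70 mm above the bench. Axes as bay_2
- bay_1 (a point): centre of the floor of the left bay of the carriage (seen from the robot), moving with the carriage; axes and size as bay_2. Drawn out, nothing stands over the bays; home, the nozzle manifold (underside 98 mm above the bench) covers their far half. Bay centres are 90 mm apart along y, with 22 mm free between the ribs of neighbouring bays
- bay_2 (a point): centre of the floor of the middle bay, 38 mm above the bench, moving with the carriage. Axes: x along the slide, pointing away from the robot (the machine stands up to 0.1 rad askew), y to the left, z up. Each of the three equal bays is 135 mm long (x) between end walls 22 mm high, and 58 mm wide (y) between low side ribs 8 mm high, 5 mm thick
- bay_3 (a point): centre of the floor of the right bay, moving with the carriage; axes and size as bay_2
- mould_a_mid (a point): centre (half-way up) of a pale polycarbonate bar mould, an open tray shape, flat-sided block 54 mm wide (y), 30 mm high and 90, 96, 102 or 108 mm long (x): the four moulds differ only in length and it is not told which is which. Either end may go forward. About 160 g. May be absent (None)
- mould_b_mid (a point): centre (half-way up) of a pale polycarbonate bar mould, an open tray shape, flat-sided block 54 mm wide (y), 30 mm high and 90, 96, 102 or 108 mm long (x): the four moulds differ only in length and it is not told which is which. Either end may go forward. About 160 g. May be absent (None)
- mould_c_mid (a point): centre (half-way up) of a pale polycarbonate bar mould, an open tray shape, flat-sided block 54 mm wide (y), 30 mm high and 90, 96, 102 or 108 mm long (x): the four moulds differ only in length and it is not told which is which. Either end may go forward. About 160 g. May be absent (None)
- mould_d_mid (a point): centre (half-way up) of a pale polycarbonate bar mould, an open tray shape, flat-sided block 54 mm wide (y), 30 mm high and 90, 96, 102 or 108 mm long (x): the four moulds differ only in length and it is not told which is which. Either end may go forward. About 160 g. May be absent (None)
- packer_a_mid (a point): centre (half-way up) of an off-white plastic packing piece, a block 54 mm wide (y), 40 mm high, standing chamfer down (3 by 6 mm); 24, 30, 36 or 42 mm thick (x): the four differ only in that and it is not told which is which. One suits each mould (together 132 mm, 3 mm play in the bay); the next thicker does not go in, the next thinner leaves 9 mm. About 110 g
- packer_b_mid (a point): centre (half-way up) of an off-white plastic packing piece, a block 54 mm wide (y), 40 mm high, standing chamfer down (3 by 6 mm); 24, 30, 36 or 42 mm thick (x): the four differ only in that and it is not told which is which. One suits each mould (together 132 mm, 3 mm play in the bay); the next thicker does not go in, the next thinner leaves 9 mm. About 110 g
- packer_c_mid (a point): centre (half-way up) of an off-white plastic packing piece, a block 54 mm wide (y), 40 mm high, standing chamfer down (3 by 6 mm); 24, 30, 36 or 42 mm thick (x): the four differ only in that and it is not told which is which. One suits each mould (together 132 mm, 3 mm play in the bay); the next thicker does not go in, the next thinner leaves 9 mm. About 110 g
- packer_d_mid (a point): centre (half-way up) of an off-white plastic packing piece, a block 54 mm wide (y), 40 mm high, standing chamfer down (3 by 6 mm); 24, 30, 36 or 42 mm thick (x): the four differ only in that and it is not told which is which. One suits each mould (together 132 mm, 3 mm play in the bay); the next thicker does not go in, the next thinner leaves 9 mm. About 110 g
- palette_knife: palette knife with black handle, 210 mm long, lying flat; a bystander, not part of the job. Origin at its underside, at the middle
- scraper: steel scraper with wooden grip, 100 by 75 mm; a bystander, not part of the job. Origin at its underside, at the grip
- bowl: small steel bowl, 90 mm across, 45 mm high; a bystander, not part of the job. Origin at its underside, at the middle
- jar: closed jar, 64 mm across, 75 mm high; a bystander, not part of the job. Origin at its underside, at the middle
- tub: white open plastic tub, 120 by 90 by 55 mm; a bystander, not part of the job. Origin at its underside, at the middle
- rolling_pin: wooden rolling pin, barrel 220 by 44 mm; a bystander, not part of the job. Origin at its underside, at the middle
Not all that is in view belongs to the job. What is shaped like the part that bears packer_a_mid but pink is not meant. Leave any pink look-alike of the part that bears packer_b_mid alone.

How it is judged:
By the outcome, as a careful person would: the job done as asked, in the order asked, and still so for the second after the job is handed in, with the robot touching nothing.
Of mould_a, mould_b, mould_c, mould_d only 2 to 3 are there at a start; the rules pass over those that are not, and their reading is None.
At some moment in a run one of mould_a, mould_b, mould_c, mould_d, packer_a, packer_b, packer_c, packer_d may be knocked a few centimetres aside while the robot is not near it.
Once in a run the grip may slacken for a moment while it holds something.
It also fails if it takes over 210 s, if anything falls off the work surface, if the arm or the gripper's body presses on something with over 40 N, if the wrist force passes 120 N, or if a joint passes its speed limit or range.

### The arm

A 6-joint arm with a two-finger parallel gripper is mounted at the origin on the work surface. World frame = base frame: x ahead of the robot, y to its left, z up, the work surface at z = 0. Lengths are in mm, angles in rad, forces in N, time in s.
With the tool pointing down it reaches from about 275 to 1000 mm from the base axis. Payload 8.4 kg.
Tool frame: the origin (TCP) lies at the very end of the fingers, on their centre line; the grasp point (between the pads) lies 19 mm behind it; z points along the fingers, y is the direction in which the jaws open and shut (so a half turn about z gives the same grasp; the last joint's range is limited). The gripper opens to 85 mm and grips with 20 to 120 N. Pads are 22 mm wide; open, the fingers measure 114 mm over their backs; the gripper's body (76 mm by 85 mm) begins 54 mm behind the grasp point. The pads swing forward as they close: fully open they stand 13 mm farther back than shut.
Start: joints at [-1.147, 0.353, 1.633, -0, 1.155, -0.002], TCP at [258.155, -569.196, 200.381] pointing down, gripper open.
Joint ranges: [-2.63, 2.63], [-0.92, 2.1], [0.06, 2.66], [-1.3, 4.44], [0, 2.69], [-3.02, 3.02]. Speed limits (rad/s): [2.22, 2.22, 2.79, 3.14, 3.14, 3.14].

### API

Orientations are given as [roll, pitch, yaw] about the fixed x, y, z axes, in that order (R = Rz(yaw) Ry(pitch) Rx(roll)).
In Python, from rig import r gives the robot as it stands.
- The arm moves only by the tool move_arm, never from a script. Its argument "increments" is a list of rows, each an object of numbers: "tx", "ty", "tz": the shift along the tool's x, y, z in cm; "rx", "ry", "rz": the turn, a rotation vector about the tool's x, y, z in degrees; "gripper": the gripper's target within -1 to 1 (fully open at 1, half-way at 0, shut at -1). A call has 1 to 12 rows; each row shifts and turns the commanded pose from where the row before left it, along the tool's axes as they then stand; what a row does not reach is not made up. A row lasts 1/10 s, in which the tool goes at most 50 mm and 8.59 degrees, less where a joint would pass 70% of its speed; a pose out of reach is approached as far as the arm can. A call is refused whole if a number of a shift passes 5 or a number of a turn 8.59, either way. A call with a gripper value outside its range is refused whole. The fingers move at their own pace and stop on an object; "squeeze" is the grip in N (left out, the last holds). Time passes only in rows, so rows that do not move let the fingers close. It gives the time, the measured TCP pose, the force and the opening at its end, in the units of the state.
- r.sense(): the state, without advancing time (a new reading comes with each control period).
- r.grab_frame(name): name is "scene" or "side" or "wrist"; returns (picture, depth): 400x640x3 uint8, red, green, blue; 400x640 float32, mm along the optical axis (not along the pixel's ray), 0 where there is no reading.
- r.camera_model(name): a dict with "fx", "fy", "cx", "cy" (pixels), "R" (3x3) and "t" (3): a world point X has camera coordinates R X + t; the wrist camera has in their place "hand_eye" (4x4, takes a point from camera to tool coordinates, whose origin is the TCP and whose axes are the flange's). Camera axes: x right, y down, z forward; pixel columns grow to the right and rows downward; lengths in mm; the calibration is good to about 2 mm. A picture is of the moment at which its call begins: read the wrist's pose just before it. camera_model takes no time and is no camera call.
- r.sign_off(): hands the job in, once; it reports no verdict.
Trained networks look in the newest picture that a camera, given by its name, has taken for a name from the list of things; names that differ only in an ending like _2 or _b are one class to them, and where a whole thing is asked for, a point or a joint stands for the part that bears it (a point fixed in the world has none). Each returns a list of dicts, best first, with "confidence" (0 to 1); they miss things now and then, are a little off and sometimes report something else, mostly with a low value. They report only what shows in the picture. A call takes as long as a camera call. They do not tell look-alikes from the thing itself.
- r.cut_out(query, camera): "mask" (400x640 bool, what is visible of it) and "bbox" ([left, top, right, bottom] in pixels, round what is visible of it).
- r.place_of(query, camera): "location" ([row, column] in pixels: a listed point, or the origin of a listed thing).
The state is a dict: "clock": time; "qpos": joint angles; "qvel": joint speeds; "joint_efforts": joint torques, N m; "eef_pos": TCP position; "tcp_rot": TCP orientation; "contact_force": force on the tool from outside, world axes, zero at the start; "wrist_torque": the same for the moment, N m; "opening": opening from 0.0 (shut) to 1.0 (fully open).
Only numpy, scipy, OpenCV 4.12 (cv2) and the standard library are available. Lean on these libraries where they do the work, as an engineer would, in place of code of your own. Each camera call takes 0.05 s, during which the arm holds its last target. There are 200 camera calls.

## Working session

There is one attempt and no reset: what is moved stays moved. The work goes in short steps, Python scripts to look and compute and a tool call to move; the robot and the scene stay as the last step left them, time stands still between calls to the robot, and variables do not carry over. Pictures are saved under pics/ and viewed, about 12 in all and at most 16, crops included, and the job is handed in when it is done.

Besides the shell and the picture viewer there is one more tool, called after "Request:" as name([rows], argument=value, ...), one row to a line, values as JSON. move_arm: Moves the arm, as the interface text tells. Its arguments: {"type":"object","properties":{"increments":{"type":"array","items":{"type":"object","properties":{"tx":{"type":"number"},"ty":{"type":"number"},"tz":{"type":"number"},"rx":{"type":"number"},"ry":{"type":"number"},"rz":{"type":"number"},"gripper":{"type":"number"}}}},"squeeze":{"type":"number"}},"required":["increments"]}

```bash
ls; mkdir -p pics; cat > h.py <<'E'
from rig import r
import numpy as np, cv2
from scipy.spatial.transform import Rotation as Ro
def cam(name,s=None):
    m=r.camera_model(name)
    if name!='wrist':
        R=np.array(m['R']);t=np.array(m['t']).ravel();return m,R.T,-R.T@t
    s=s or r.sense()
    H=np.array(m['hand_eye']);T=np.eye(4);T[:3,:3]=Ro.from_euler('xyz',s['tcp_rot']).as_matrix();T[:3,3]=s['eef_pos']
    T=T@H;return m,T[:3,:3],T[:3,3]
def world(name,d,s=None):
    m,R,o=cam(name,s);v,u=np.mgrid[:400,:640]
    P=np.stack([(u-m['cx'])/m['fx']*d,(v-m['cy'])/m['fy']*d,d],-1)
    W=P@R.T+o;W[d<=0]=np.nan;return W
def ray(name,px,z,s=None):
    m,R,o=cam(name,s);v,u=px
    q=R@np.array([(u-m['cx'])/m['fx'],(v-m['cy'])/m['fy'],1]);return o+q*(z-o[2])/q[2]
def project(name,X,s=None):
    m,R,o=cam(name,s);c=R.T@(np.array(X)-o);return m['fx']*c[0]/c[2]+m['cx'],m['fy']*c[1]/c[2]+m['cy']
def save(im,n): cv2.imwrite('pics/'+n+'.png',cv2.cvtColor(np.ascontiguousarray(im),cv2.COLOR_RGB2BGR))
E
python3 - <<'E'
from h import *
s=r.sense();print(s)
a,d=r.grab_frame('scene');np.savez('scene0',a=a,d=d);b,d2=r.grab_frame('side');np.savez('side0',a=b,d=d2)
save(a,'s0');save(b,'side0')
for c in('scene','side'):
  print(c,cam(c)[2],cam(c)[1][:,2])
for q,z in(('mould_a_mid',15),('packer_a_mid',20),('pull_bar',70),('bay_2',38)):
  for c in('scene','side'):
    for x in r.place_of(q,c): print(q,c,x['confidence'],np.round(x['location']),np.round(ray(c,x['location'],z)))
E
```

```text
pics
{'clock': 0.0, 'qpos': array([-1.14740011e+00,  3.53637232e-01,  1.63413719e+00,  1.39988776e-06,
        1.15522734e+00, -2.39544669e-03]), 'qvel': array([ 0.00153753, -0.0002586 ,  0.000137  ,  0.00051356,  0.00014197,
        0.00130979]), 'joint_efforts': array([ 1.32583547e-03, -6.05244255e+01, -3.42067480e+01,  2.96329936e-04,
        9.19102924e-03,  6.15573640e-06]), 'eef_pos': array([ 257.93636079, -568.71023426,  199.66723606]), 'tcp_rot': array([-3.14018355e+00, -4.65537391e-06,  4.25791096e-01]), 'contact_force': array([ 0.04278574, -1.00983958,  0.61293945]), 'wrist_torque': array([-0.00899884,  0.00755409,  0.0088576 ]), 'opening': 1.001896976111005}
scene [1095.40658695 -205.31614756 1124.48609423] [-0.47761048  0.20741429 -0.8537374 ]
side [-117.16054515  672.15635084  915.50872702] [ 0.50990012 -0.50187248 -0.69866006]
mould_a_mid scene 0.71 [206. 218.] [ 391. -271.   15.]
mould_a_mid side 0.86 [186. 425.] [ 385. -259.   15.]
mould_a_mid side 0.53 [366. 214.] [344. 510.  15.]
mould_a_mid side 0.43 [307. 241.] [419. 385.  15.]
packer_a_mid scene 0.83 [301. 192.] [ 682. -426.   20.]
packer_a_mid scene 0.55 [259. 190.] [ 550. -400.   20.]
packer_a_mid side 0.7 [140. 410.] [ 552. -402.   20.]
packer_a_mid side 0.47 [121. 386.] [ 674. -425.   20.]
pull_bar scene 0.65 [208. 304.] [544. -11.  70.]
pull_bar side 0.6 [186. 321.] [546.  10.  70.]
bay_2 scene 0.85 [250. 296.] [660. -83.  38.]
bay_2 scene 0.79 [242. 326.] [670.  15.  38.]
bay_2 scene 0.64 [228. 348.] [651. 101.  38.]
bay_2 side 0.78 [193. 270.] [651. 109.  38.]
bay_2 side 0.59 [171. 294.] [673.  -2.  38.]
bay_2 side 0.59 [163. 317.] [655. -77.  38.]
bay_2 side 0.46 [183. 422.] [ 386. -238.   38.]
```

View pics/s0.png

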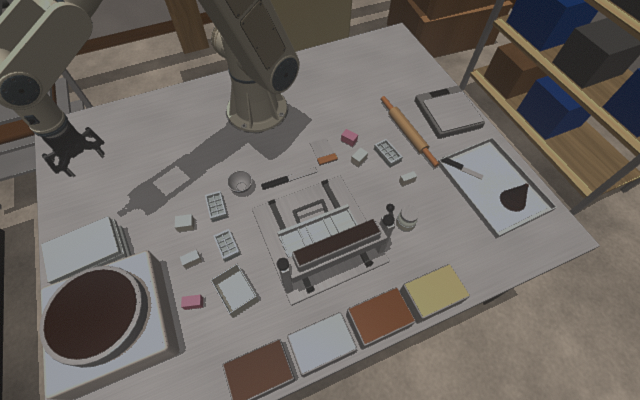

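View pics/side0.png

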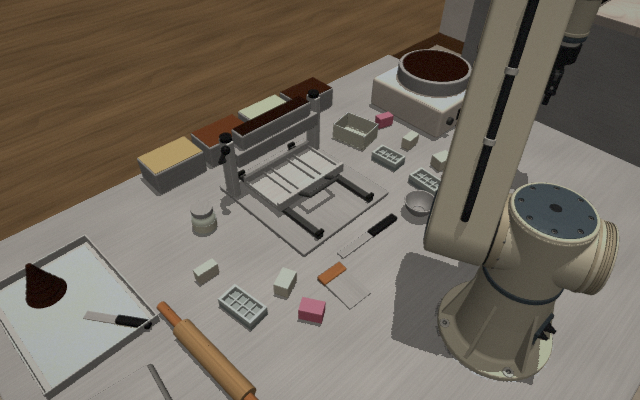

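The scene shows three moulds at scene px (218,206), (228,245) and (388,152). There are four off-white packers at (184,222), (190,258), (359,156) and (408,178), and two pink decoys at (192,301) and (349,136). The carriage is home. The side view agrees.

```bash
cat > m0.py <<'E'
from h import *
W={c:(world(c,np.load(f)['d']),np.load(f)['a'].astype(int)) for c,f in(('scene','scene0.npz'),('side','side0.npz'))}
def top(c,px,z,zt,rad,ztol=5):
    w,a=W[c];p=ray(c,px,zt)
    k=(np.hypot(w[...,0]-p[0],w[...,1]-p[1])<rad)&(abs(w[...,2]-zt)<ztol)
    n,l,st,ce=cv2.connectedComponentsWithStats(k.astype('u1'),connectivity=8)
    if n<2:return print('none')
    i=1+np.argmax(st[1:,4]);P=w[l==i];(cx,cy),(A,B),an=cv2.minAreaRect(P[:,:2].astype('f4'))
    if A<B:A,B,an=B,A,an+90
    print(c,'n',len(P),'c',round(cx,1),round(cy,1),'z',round(np.median(P[:,2]),1),'LxB',round(A,1),round(B,1),'dir',round(np.radians((an+90)%180-90),3),'rgb',np.median(a[l==i],0))
S={'M1':('m',(206,218)),'M2':('m',(245,228)),'M3':('m',(152,388)),'Pa':('p',(222,184)),'Pb':('p',(258,190)),'Pc':('p',(156,359)),'Pd':('p' ,(178,408))}
for n,(t,px) in S.items():
    p=ray('scene',px,15);print(n,np.round(p))
    for c in W:
        u,v=project(c,p);zt=30 if t=='m' else 40
        top(c,(v,u),0,zt,75 if t=='m' else 42)
for n,c,px,zt in(('bar','scene',(208,304),76),('bar','side',(186,321),76)):
    print(n);top(c,px,0,zt,70,4)
E
python3 m0.py
```

```text
M1 [ 393. -270.   15.]
scene n 154 c 390.2 -276.7 z 30.4 LxB 101.8 54.4 dir -0.055 rgb [148.  150.5 152. ]
side n 161 c 390.7 -274.4 z 28.8 LxB 98.5 61.0 dir -0.057 rgb [144. 146. 137.]
M2 [ 547. -278.   15.]
scene n 163 c 544.8 -282.9 z 30.6 LxB 92.0 54.0 dir 0.083 rgb [150. 153. 158.]
side n 156 c 545.7 -277.8 z 29.3 LxB 93.3 59.5 dir 0.104 rgb [147.5 150.  143. ]
M3 [415. 383.  15.]
scene n 156 c 417.8 377.9 z 29.5 LxB 106.5 58.2 dir 0.133 rgb [120.5 122.5 123. ]
side n 393 c 418.3 381.5 z 29.6 LxB 104.7 55.9 dir 0.14 rgb [169. 173. 167.]
Pa [ 409. -391.   15.]
scene n 200 c 418.1 -388.6 z 40.5 LxB 53.5 45.7 dir 1.349 rgb [152. 155. 154.]
side n 84 c 420.0 -372.7 z 39.6 LxB 41.0 36.5 dir -1.153 rgb [176. 181. 167.]
Pb [ 543. -401.   15.]
scene n 174 c 551.4 -398.6 z 40.7 LxB 54.4 31.9 dir -1.527 rgb [152. 156. 157.]
side n 66 c 551.6 -387.0 z 39.6 LxB 39.6 31.2 dir -1.476 rgb [175.  180.5 166. ]
Pc [389. 274.  15.]
scene n 127 c 398.7 266.6 z 40.6 LxB 57.5 38.8 dir -1.104 rgb [152. 155. 152.]
side n 246 c 397.0 275.4 z 40.0 LxB 46.2 37.2 dir -1.109 rgb [176. 181. 170.]
Pd [547. 393.  15.]
scene n 96 c 552.8 385.2 z 40.3 LxB 56.7 26.0 dir -1.528 rgb [152. 156. 153.]
side n 192 c 553.6 388.7 z 39.9 LxB 53.8 26.6 dir 1.554 rgb [176. 181. 168.]
bar
scene n 107 c 546.0 4.1 z 76.0 LxB 107.3 20.6 dir 1.553 rgb [67. 66. 65.]
bar
side n 117 c 542.4 9.7 z 74.6 LxB 108.4 14.7 dir -1.518 rgb [59. 57. 54.]
```

```bash
cat >> h.py <<'E'
import json
def plan(*tg,start=None,n=None):
    """targets (x,y,z,yaw); prints rows in tool axes, cm/deg"""
    s=r.sense()
    p=np.array(s['eef_pos']);y=s['tcp_rot'][2]
    if start:p,y=np.array(start[:3],float),start[3]
    for t in tg:
        q=np.array(t[:3],float);dy=(t[3]-y+np.pi)%(2*np.pi)-np.pi
        k=max(1,int(np.ceil(max(np.linalg.norm(q-p)/48,abs(np.degrees(dy))/8.4))))
        out=[]
        for i in range(k):
            yy=y+dy*i/k;d=(q-p)/k
            o=dict(tx=d[0]*np.cos(yy)+d[1]*np.sin(yy),ty=d[0]*np.sin(yy)-d[1]*np.cos(yy),tz=-d[2])
            o={a:round(b/10,2) for a,b in o.items()};o['rz']=round(-np.degrees(dy)/k,2);out.append({a:b for a,b in o.items() if b})
        print('->',t,k,'rows');print('\n'.join(json.dumps(o) for o in out))
        p=q;y=y+dy
E
python3 - <<'E'
from h import *
m=r.camera_model('wrist');print(np.round(m['hand_eye'],3),m['fx'],m['cx'],m['cy'])
plan((400,-240,230,0.0),(480,0,200,1.57))
E
```

```text
[[   0.      -0.964   -0.265   67.764]
 [   1.       0.       0.       1.152]
 [  -0.      -0.265    0.964 -172.56 ]
 [   0.       0.       0.       1.   ]] 316.87264023849735 320.8271317558989 199.982791253556
-> (400, -240, 230, 0.0) 8 rows
{"tx": 3.31, "ty": -3.02, "tz": -0.37, "rz": 3.05}
{"tx": 3.15, "ty": -3.19, "tz": -0.37, "rz": 3.05}
{"tx": 2.98, "ty": -3.35, "tz": -0.37, "rz": 3.05}
{"tx": 2.79, "ty": -3.5, "tz": -0.37, "rz": 3.05}
{"tx": 2.6, "ty": -3.65, "tz": -0.37, "rz": 3.05}
{"tx": 2.4, "ty": -3.78, "tz": -0.37, "rz": 3.05}
{"tx": 2.2, "ty": -3.9, "tz": -0.37, "rz": 3.05}
{"tx": 1.99, "ty": -4.01, "tz": -0.37, "rz": 3.05}
-> (480, 0, 200, 1.57) 11 rows
{"tx": 0.73, "ty": -2.18, "tz": 0.27, "rz": -8.18}
{"tx": 1.03, "ty": -2.06, "tz": 0.27, "rz": -8.18}
{"tx": 1.31, "ty": -1.89, "tz": 0.27, "rz": -8.18}
{"tx": 1.57, "ty": -1.68, "tz": 0.27, "rz": -8.18}
{"tx": 1.79, "ty": -1.44, "tz": 0.27, "rz": -8.18}
{"tx": 1.98, "ty": -1.17, "tz": 0.27, "rz": -8.18}
{"tx": 2.12, "ty": -0.88, "tz": 0.27, "rz": -8.18}
{"tx": 2.23, "ty": -0.57, "tz": 0.27, "rz": -8.18}
{"tx": 2.29, "ty": -0.25, "tz": 0.27, "rz": -8.18}
{"tx": 2.3, "ty": 0.08, "tz": 0.27, "rz": -8.18}
{"tx": 2.26, "ty": 0.41, "tz": 0.27, "rz": -8.18}
```

Request:
move_arm([
  {"tx": 3.3,"ty": -3.0,"tz": -0.2,"rz": 3.05},
  {"tx": 3.15,"ty": -3.2,"tz": -0.2,"rz": 3.05},
  {"tx": 3.0,"ty": -3.35,"tz": -0.2,"rz": 3.05},
  {"tx": 2.8,"ty": -3.5,"tz": -0.2,"rz": 3.05},
  {"tx": 2.6,"ty": -3.65,"tz": -0.2,"rz": 3.05},
  {"tx": 2.4,"ty": -3.8,"tz": -0.2,"rz": 3.05},
  {"tx": 2.2,"ty": -3.9,"tz": -0.2,"rz": 3.05},
  {"tx": 2.0,"ty": -4.0,"tz": -0.2,"rz": 3.05},
  {},
])

```text
invalid input
```

```bash
python3 - <<'E'
from h import *
s=r.sense();a,d=r.grab_frame('wrist');np.savez('w1',a=a,d=d);save(a,'w1')
print(s['eef_pos'],s['tcp_rot'])
w=world('wrist',d,s)
k=((w[...,2]>24)&(w[...,2]<46)).astype('u1')
n,l,st,ce=cv2.connectedComponentsWithStats(k,connectivity=8)
for i in range(1,n):
    if st[i,4]<150: continue
    P=w[l==i];zt=np.percentile(P[:,2],90);P=P[P[:,2]>zt-4];(cx,cy),(A,B),an=cv2.minAreaRect(P[:,:2].astype('f4'))
    if A<B:A,B,an=B,A,an+90
    print(st[i,:5],'c',round(cx,1),round(cy,1),'z',round(zt,1),'LxB',round(A,1),round(B,1),'dir',round(np.radians((an+90)%180-90),3))
plan((480,0,200,1.57))
E
```

```text
[ 258.15996199 -569.1761214   200.35371428] [-3.14153043e+00 -2.69883127e-05  4.25755988e-01]
[374 110 172  62 245] c 354.4 -687.2 z 43.9 LxB 189.7 0.5 dir -1.471
-> (480, 0, 200, 1.57) 13 rows
{"tx": 3.36, "ty": -3.28, "rz": -5.04}
{"tx": 3.64, "ty": -2.97, "rz": -5.04}
{"tx": 3.89, "ty": -2.64, "rz": -5.04}
{"tx": 4.1, "ty": -2.29, "rz": -5.04}
{"tx": 4.29, "ty": -1.92, "rz": -5.04}
{"tx": 4.44, "ty": -1.54, "rz": -5.04}
{"tx": 4.56, "ty": -1.14, "rz": -5.04}
{"tx": 4.64, "ty": -0.74, "rz": -5.04}
{"tx": 4.69, "ty": -0.33, "rz": -5.04}
{"tx": 4.7, "ty": 0.09, "rz": -5.04}
{"tx": 4.67, "ty": 0.5, "rz": -5.04}
{"tx": 4.61, "ty": 0.91, "rz": -5.04}
{"tx": 4.51, "ty": 1.31, "rz": -5.04}
```

View pics/w1.png

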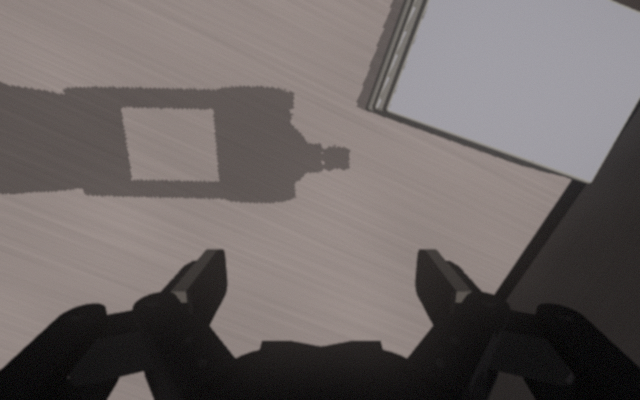

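The move was refused because of its empty row, so the picture shows only bench at the start pose. I'm repeating it.

Request:
move_arm([
  {"tx": 3.3,"ty": -3.0,"tz": -0.2,"rz": 3.05},
  {"tx": 3.15,"ty": -3.2,"tz": -0.2,"rz": 3.05},
  {"tx": 3.0,"ty": -3.35,"tz": -0.2,"rz": 3.05},
  {"tx": 2.8,"ty": -3.5,"tz": -0.2,"rz": 3.05},
  {"tx": 2.6,"ty": -3.65,"tz": -0.2,"rz": 3.05},
  {"tx": 2.4,"ty": -3.8,"tz": -0.2,"rz": 3.05},
  {"tx": 2.2,"ty": -3.9,"tz": -0.2,"rz": 3.05},
  {"tx": 2.0,"ty": -4.0,"tz": -0.2,"rz": 3.05},
  {"tx": 0},
])

```text
invalid input
```

```bash
cat > wl.py <<'E'
from h import *
import sys
s=r.sense();a,d=r.grab_frame('wrist');np.savez(sys.argv[1],a=a,d=d,p=s['eef_pos'],o=s['tcp_rot']);save(a,sys.argv[1])
print(s['clock'],s['eef_pos'],s['tcp_rot'])
w=world('wrist',d,s)
for lo,hi in ((22,33),(35,46)):
  k=((w[...,2]>lo)&(w[...,2]<hi)).astype('u1')
  n,l,st,ce=cv2.connectedComponentsWithStats(k,connectivity=8)
  for i in range(1,n):
    if st[i,4]<300: continue
    P=w[l==i];zt=np.median(P[:,2]);(cx,cy),(A,B),an=cv2.minAreaRect(P[:,:2].astype('f4'))
    if A<B:A,B,an=B,A,an+90
    print(lo,st[i,:5],'c',round(cx,1),round(cy,1),'z',round(zt,1),'LxB',round(A,1),round(B,1),'dir',round(np.radians((an+90)%180-90),3),np.median(a[l==i],0))
E
python3 wl.py w2; python3 -c "
from h import *
plan((480,0,200,1.57))"
```

```text
0.55 [ 258.16313395 -569.19933111  200.37332004] [-3.14158456e+00  1.54727318e-06  4.25810127e-01]
-> (480, 0, 200, 1.57) 13 rows
{"tx": 3.36, "ty": -3.28, "rz": -5.04}
{"tx": 3.64, "ty": -2.97, "rz": -5.04}
{"tx": 3.89, "ty": -2.64, "rz": -5.04}
{"tx": 4.1, "ty": -2.29, "rz": -5.04}
{"tx": 4.29, "ty": -1.92, "rz": -5.04}
{"tx": 4.44, "ty": -1.54, "rz": -5.04}
{"tx": 4.56, "ty": -1.14, "rz": -5.04}
{"tx": 4.64, "ty": -0.74, "rz": -5.04}
{"tx": 4.69, "ty": -0.33, "rz": -5.04}
{"tx": 4.7, "ty": 0.09, "rz": -5.04}
{"tx": 4.67, "ty": 0.5, "rz": -5.04}
{"tx": 4.61, "ty": 0.91, "rz": -5.04}
{"tx": 4.51, "ty": 1.31, "rz": -5.04}
```

Request:
move_arm([
  {"tx": 3.3,"ty": -3.0,"tz": -0.2,"rx": 0,"ry": 0,"rz": 3.05,"gripper": 1},
])

```text
clock: 0.7
eef_pos: [275.0, -531.2, 202.2]
tcp_rot: [3.139, 0.001, 0.369]
contact_force: [1.1, -0.0, 0.2]
opening: 1.001
```

Request:
move_arm([
  {"tx": 3.15,"ty": -3.2,"tz": -0.2,"rz": 3.05},
], squeeze=40)

```text
invalid input
```

Request:
move_arm([
  {"tx": 3.15,"ty": -3.2,"tz": -0.2,"rx": 0,"ry": 0,"rz": 3.05,"gripper": 1},
  {"tx": 3.0,"ty": -3.35,"tz": -0.2,"rx": 0,"ry": 0,"rz": 3.05,"gripper": 1},
  {"tx": 2.8,"ty": -3.5,"tz": -0.2,"rx": 0,"ry": 0,"rz": 3.05,"gripper": 1},
  {"tx": 2.6,"ty": -3.65,"tz": -0.2,"rx": 0,"ry": 0,"rz": 3.05,"gripper": 1},
  {"tx": 2.4,"ty": -3.8,"tz": -0.2,"rx": 0,"ry": 0,"rz": 3.05,"gripper": 1},
  {"tx": 2.2,"ty": -3.9,"tz": -0.2,"rx": 0,"ry": 0,"rz": 3.05,"gripper": 1},
  {"tx": 2.0,"ty": -4.0,"tz": -0.2,"rx": 0,"ry": 0,"rz": 3.05,"gripper": 1},
  {"tx": 0,"ty": 0,"tz": 0,"rx": 0,"ry": 0,"rz": 0,"gripper": 1},
])

```text
clock: 1.5
eef_pos: [401.8, -236.0, 216.8]
tcp_rot: [-3.141, -0.001, 0.002]
contact_force: [-0.1, -0.7, 1.1]
opening: 1.002
```

```bash
sed -i "s/out.append({a:b for a,b in o.items() if b})/out.append(o)/; s/print('\\\\n'.join(json.dumps(o) for o in out))/print('\\\\n'.join(str(list(o.values())) for o in out))/" h.py; python3 wl.py w2; python3 -c "
from h import *
plan((480,0,200,1.57))"
```

```text
1.5 [ 401.77694344 -236.00144252  216.84645857] [-3.14051430e+00 -1.18205965e-03  2.05414886e-03]
22 [ 172    0   35  127 2226] c 518.4 -96.4 z 25.0 LxB 125.6 23.5 dir 0.001 [74. 69. 66.]
22 [ 337    0   55   84 1348] c 542.3 -282.1 z 28.7 LxB 79.4 54.2 dir 0.083 [156. 154. 159.]
22 [557   0  55  74 599] c 534.7 -502.8 z 27.7 LxB 89.0 39.4 dir 0.664 [64. 57. 53.]
22 [   0   35   30   95 1403] c 499.7 101.4 z 24.9 LxB 96.6 25.5 dir -0.054 [59. 54. 52.]
22 [609 105  31 117 932] c 412.3 -582.3 z 28.4 LxB 133.7 9.6 dir 0.097 [59. 57. 54.]
22 [ 329  138   53   84 1371] c 393.4 -275.4 z 28.7 LxB 96.3 54.2 dir -0.059 [154. 152. 157.]
22 [235 193  63  60 766] c 342.5 -171.1 z 26.5 LxB 74.8 73.9 dir 1.14 [88. 81. 79.]
35 [566   0  46  73 651] c 534.9 -500.1 z 40.5 LxB 81.8 34.5 dir 0.622 [62. 55. 51.]
35 [ 454    8   58   38 1898] c 553.5 -397.8 z 38.9 LxB 55.8 30.4 dir -1.491 [157. 155. 161.]
35 [620 108  20 117 710] c 410.8 -584.0 z 38.8 LxB 130.7 4.2 dir 0.103 [55. 53. 50.]
35 [ 427  136   61   49 1882] c 419.7 -387.7 z 38.8 LxB 55.4 42.0 dir 1.324 [160. 158. 164.]
35 [ 226  189   77   73 
[... 217 characters left out ...]
t64(0.15), np.float64(-8.16)]
[np.float64(1.3), np.float64(-1.87), np.float64(0.15), np.float64(-8.16)]
[np.float64(1.56), np.float64(-1.67), np.float64(0.15), np.float64(-8.16)]
[np.float64(1.78), np.float64(-1.43), np.float64(0.15), np.float64(-8.16)]
[np.float64(1.96), np.float64(-1.16), np.float64(0.15), np.float64(-8.16)]
[np.float64(2.11), np.float64(-0.87), np.float64(0.15), np.float64(-8.16)]
[np.float64(2.21), np.float64(-0.56), np.float64(0.15), np.float64(-8.16)]
[np.float64(2.27), np.float64(-0.25), np.float64(0.15), np.float64(-8.16)]
[np.float64(2.28), np.float64(0.08), np.float64(0.15), np.float64(-8.16)]
[np.float64(2.24), np.float64(0.4), np.float64(0.15), np.float64(-8.16)]
```

```bash
sed -i "s/str(list(o.values()))/str([float(v) for v in o.values()])/" h.py; python3 -c "
from h import *
plan((510,-10,180,1.59))"
```

```text
-> (510, -10, 180, 1.59) 11 rows
[1.0, -2.07, 0.33, -8.26]
[1.28, -1.9, 0.33, -8.26]
[1.54, -1.7, 0.33, -8.26]
[1.77, -1.46, 0.33, -8.26]
[1.96, -1.19, 0.33, -8.26]
[2.12, -0.9, 0.33, -8.26]
[2.22, -0.58, 0.33, -8.26]
[2.28, -0.26, 0.33, -8.26]
[2.3, 0.07, 0.33, -8.26]
[2.26, 0.4, 0.33, -8.26]
[2.18, 0.72, 0.33, -8.26]
```

Request:
move_arm([
  {"tx": 1.0,"ty": -2.1,"tz": 0.33,"rx": 0,"ry": 0,"rz": -8.26,"gripper": -0.3},
  {"tx": 1.3,"ty": -1.9,"tz": 0.33,"rx": 0,"ry": 0,"rz": -8.26,"gripper": -0.3},
  {"tx": 1.55,"ty": -1.7,"tz": 0.33,"rx": 0,"ry": 0,"rz": -8.26,"gripper": -0.3},
  {"tx": 1.8,"ty": -1.45,"tz": 0.33,"rx": 0,"ry": 0,"rz": -8.26,"gripper": -0.3},
  {"tx": 1.95,"ty": -1.2,"tz": 0.33,"rx": 0,"ry": 0,"rz": -8.26,"gripper": -0.3},
  {"tx": 2.1,"ty": -0.9,"tz": 0.33,"rx": 0,"ry": 0,"rz": -8.26,"gripper": -0.3},
  {"tx": 2.2,"ty": -0.6,"tz": 0.33,"rx": 0,"ry": 0,"rz": -8.26,"gripper": -0.3},
  {"tx": 2.3,"ty": -0.25,"tz": 0.33,"rx": 0,"ry": 0,"rz": -8.26,"gripper": -0.3},
  {"tx": 2.3,"ty": 0.05,"tz": 0.33,"rx": 0,"ry": 0,"rz": -8.26,"gripper": -0.3},
  {"tx": 2.25,"ty": 0.4,"tz": 0.33,"rx": 0,"ry": 0,"rz": -8.26,"gripper": -0.3},
  {"tx": 2.2,"ty": 0.7,"tz": 0.33,"rx": 0,"ry": 0,"rz": -8.26,"gripper": -0.3},
  {"tx": 0,"ty": 0,"tz": 0,"rx": 0,"ry": 0,"rz": 0,"gripper": -0.45},
])

```text
clock: 2.75
eef_pos: [510.6, -11.2, 179.7]
tcp_rot: [3.142, -0.0, 1.591]
contact_force: [-0.3, -0.7, 0.3]
opening: 0.273
```

```bash
python3 - <<'E'
from h import *
s=r.sense();a,d=r.grab_frame('wrist');np.savez('w3',a=a,d=d);save(a,'w3');w=world('wrist',d,s)
print(s['eef_pos'],s['tcp_rot'],s['opening'])
k=((w[...,2]>70)&(w[...,2]<82)&(w[...,0]>500)&(w[...,0]<590)&(abs(w[...,1])<100)).astype('u1')
n,l,st,ce=cv2.connectedComponentsWithStats(k,connectivity=8)
for i in range(1,n):
    if st[i,4]<60: continue
    P=w[l==i];print(st[i],P.min(0),P.max(0),cv2.minAreaRect(P[:,:2].astype('f4')))
for q,z in(('pull_bar',70),('bay_2',38)):
  for x in r.place_of(q,'wrist'): print(q,x['confidence'],np.round(x['location']),np.round(ray('wrist',x['location'],z,s),1))
E
```

```text
[510.59041736 -11.17963675 179.66816807] [ 3.14152200e+00 -2.81045335e-04  1.59076545e+00] 0.27272344722447156
[ 350  106   24  123 1671] [537.64221852 -48.8967903   70.02282552] [557.55940113  61.46850947  76.85020985] ((547.2006225585938, 6.281074523925781), (18.24886703491211, 110.4301986694336), 1.435755968093872)
pull_bar 0.76 [174. 358.] [545.4   2.3  70. ]
bay_2 0.87 [246. 463.] [665.4 -80.   38. ]
bay_2 0.72 [166. 469.] [659.8   6.5  38. ]
bay_2 0.68 [ 69. 487.] [663.   97.2  38. ]
```

View pics/w3.png

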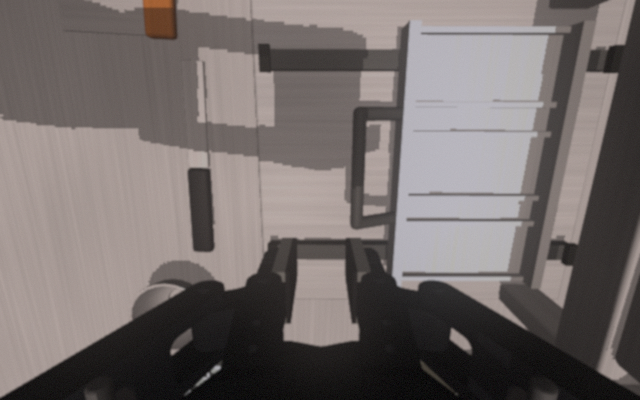

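The picture shows the bar at column ~357, rows 107–228, along the tool's x axis. It is clear of the fingers. The tray with its three bays is to the right. I'll lower and grip it.

Request:
move_arm([
  {"tx": 1.7,"ty": 3.4,"tz": 2.0,"rx": 0,"ry": 0,"rz": -0.3,"gripper": -0.45},
  {"tx": 0,"ty": 0,"tz": 4.0,"rx": 0,"ry": 0,"rz": 0,"gripper": -0.45},
  {"tx": 0,"ty": 0,"tz": 4.0,"rx": 0,"ry": 0,"rz": 0,"gripper": -0.45},
  {"tx": 0,"ty": 0,"tz": 2.8,"rx": 0,"ry": 0,"rz": 0,"gripper": -0.45},
  {"tx": 0,"ty": 0,"tz": 0,"rx": 0,"ry": 0,"rz": 0,"gripper": -1},
  {"tx": 0,"ty": 0,"tz": 0,"rx": 0,"ry": 0,"rz": 0,"gripper": -1},
  {"tx": 0,"ty": 0,"tz": 0,"rx": 0,"ry": 0,"rz": 0,"gripper": -1},
  {"tx": 0,"ty": 0,"tz": 0,"rx": 0,"ry": 0,"rz": 0,"gripper": -1},
], squeeze=30)

```text
clock: 3.7
eef_pos: [544.7, 5.4, 53.9]
tcp_rot: [3.138, 0.0, 1.59]
contact_force: [0.4, 0.8, 0.6]
opening: 0.005
```

```bash
python3 - <<'E'
from h import *
s=r.sense();print(s['opening'],s['eef_pos'],s['contact_force']);a,d=r.grab_frame('wrist');c,_=r.grab_frame('side')
u,v=project('side',s['eef_pos']);u=int(u);v=int(v)
cr=cv2.resize(c[v-60:v+60,u-80:u+80],(640,480),interpolation=cv2.INTER_CUBIC)
save(np.hstack([cv2.resize(a[60:360,150:550],(400,300)),cv2.resize(cr,(400,300))]),'w4')
E
```

```text
0.005467051860147121 [544.71593562   5.35645116  53.94055352] [0.35653199 0.76734184 0.60090061]
```

View pics/w4.png

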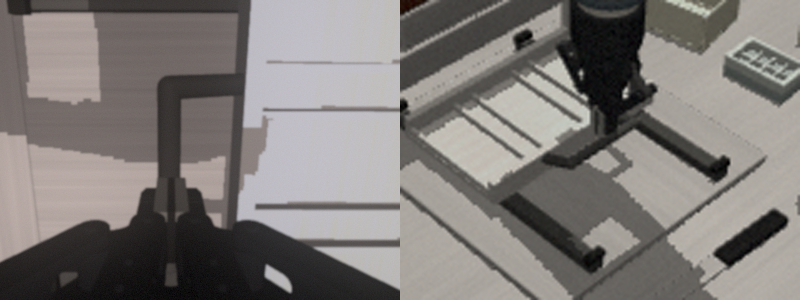

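The wrist view shows the bar running into the closed fingers, although the opening reads shut. A short pull will show which is right.

Request:
move_arm([
  {"tx": 0,"ty": -0.5,"tz": 0,"rx": 0,"ry": 0,"rz": 0,"gripper": -1},
  {"tx": 0,"ty": -0.5,"tz": 0,"rx": 0,"ry": 0,"rz": 0,"gripper": -1},
  {"tx": 0,"ty": -0.5,"tz": 0,"rx": 0,"ry": 0,"rz": 0,"gripper": -1},
])

```text
clock: 4.1
eef_pos: [527.7, 5.4, 52.2]
tcp_rot: [-3.141, -0.0, 1.591]
contact_force: [0.4, 0.0, 1.2]
opening: 0.001
```

```bash
python3 - <<'E'
from h import *
s=r.sense();print(s['opening'],s['eef_pos'],s['contact_force']);a,d=r.grab_frame('wrist');w=world('wrist',d,s)
k=(w[...,2]>62)&(w[...,2]<80)&(w[...,0]>480)&(w[...,0]<580)&(abs(w[...,1]-40)<14)
P=w[k];print(P.min(0),P.max(0),np.median(P,0))
E
```

```text
0.0014764139836317097 [527.70670591   5.40151953  52.1664881 ] [0.37610647 0.02638518 1.19127506]
[537.55879822  26.0154647   62.00968009] [572.04281491  53.94662519  76.52130926] [544.18524786  42.94443792  73.78566882]
```

```bash
python3 - <<'E'
from h import *
s=r.sense();a,d=r.grab_frame('wrist');c,_=r.grab_frame('scene')
u,v=project('scene',s['eef_pos']);u=int(u);v=int(v)
cr=cv2.resize(c[v-45:v+45,u-60:u+60],(400,300),interpolation=cv2.INTER_CUBIC)
save(np.hstack([cv2.resize(a[100:400,150:550],(400,300)),cr]),'w5')
E
```

```text
(no output)
```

View pics/w5.png

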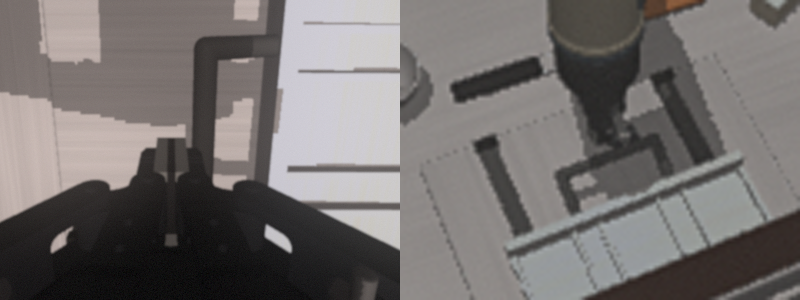

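```bash
python3 - <<'E'
from h import *
s=r.sense();a,d=r.grab_frame('wrist');np.savez('w6',a=a,d=d)
H=np.array(r.camera_model('wrist')['hand_eye']);m=r.camera_model('wrist')
for u in(308,316,322,328,336):
  for v in range(226,300,8):
    z=d[v,u];p=H[:3,:3]@[(u-m['cx'])/m['fx']*z,(v-m['cy'])/m['fy']*z,z]+H[:3,3];print(u,v,np.round(p),end=' | ')
  print()
E
```

```text
308 226 [-11.  -8.  40.] | 308 234 [-18.  -8.  42.] | 308 242 [ 10.  -5. -40.] | 308 250 [ 10.  -4. -49.] | 308 258 [ 10.  -4. -56.] | 308 266 [ 10.  -4. -63.] | 308 274 [ 12.  -4. -72.] | 308 282 [ 11.  -3. -76.] | 308 290 [ 11.  -3. -81.] | 308 298 [ 11.  -3. -86.] | 
316 226 [-11.  -2.  40.] | 316 234 [-18.  -2.  42.] | 316 242 [ 10.  -1. -41.] | 316 250 [ 11.  -1. -49.] | 316 258 [ 10.  -1. -56.] | 316 266 [ 10.  -1. -64.] | 316 274 [  9.  -1. -68.] | 316 282 [  6.  -1. -68.] | 316 290 [  5.  -1. -72.] | 316 298 [  3.  -1. -73.] | 
322 226 [-12.   2.  41.] | 322 234 [-18.   2.  42.] | 322 242 [ 10.   2. -39.] | 322 250 [ 11.   1. -50.] | 322 258 [ 10.   1. -56.] | 322 266 [ 11.   1. -64.] | 322 274 [  9.   1. -67.] | 322 282 [  6.   1. -68.] | 322 290 [  2.   1. -67.] | 322 298 [ -1.   1. -68.] | 
328 226 [-12.   6.  42.] | 328 234 [-18.   6.  41.] | 328 242 [ 10.   4. -39.] | 328 250 [ 11.   4. -50.] | 328 258 [  66.    1. -173.] | 328 266 [ 10.   4. -62.] | 328 274 [  9.   4. -67.] | 328 282 [ 11.   3. -77.] | 328 290 [ 10.   3. -79.] | 328 298 [  8.   3. -81.] | 
336 226 [-11.  12.  40.] | 336 234 [-18.  12.  41.] | 336 242 [-24.  12.  41.] | 336 250 [ 10.   7. -49.] | 336 258 [ 10.   7. -56.] | 336 266 [ 10.   7. -64.] | 336 274 [ 11.   6. -70.] | 336 282 [ 11.   6. -77.] | 336 290 [ 11.   6. -82.] | 336 298 [ 11.   6. -86.] |
```

```bash
python3 - <<'E'
from h import *
s=r.sense();print(s['eef_pos'],s['qpos'])
for c in('scene','side'):
  a,d=r.grab_frame(c);w=world(c,d);p=s['eef_pos']
  k=(np.hypot(w[...,0]-p[0],w[...,1]-p[1])<14)&(w[...,2]>30)&(w[...,2]<250)
  print(c,np.round(np.sort(w[k][:,2])[:12]),k.sum())
  k=(np.hypot(w[...,0]-p[0],w[...,1]-p[1])<60)&(w[...,2]>85)&(w[...,2]<110); print(np.round(w[k].mean(0)),k.sum())
E
```

```text
[528.24217642   5.37396425  52.1221853 ] [ 7.33603412e-03  3.99610914e-01  1.95895599e+00 -5.11588497e-06
  7.82989586e-01 -1.28883012e-02]
scene [ 73.  75.  76.  88.  88.  90. 100. 100. 104. 105. 108. 111.] 19
[530.  -6.  97.] 11
side [66. 68. 71. 73. 73. 86. 86. 86. 89. 89. 90. 91.] 119
[523.  13.  99.] 62
```

The depth of all three cameras puts the shut fingertips about 36 mm above the reported TCP. That is why the fingers closed above the bar. From here on I'll use true tip z = reported z + 36.

Request:
move_arm([
  {"tx": 0,"ty": 1.65,"tz": 0,"rx": 0,"ry": 0,"rz": 0,"gripper": -0.4},
  {"tx": 0,"ty": 0,"tz": 0,"rx": 0,"ry": 0,"rz": 0,"gripper": -0.4},
  {"tx": 0,"ty": 0,"tz": 0,"rx": 0,"ry": 0,"rz": 0,"gripper": -0.4},
  {"tx": 0,"ty": 0,"tz": 1.2,"rx": 0,"ry": 0,"rz": 0,"gripper": -0.4},
  {"tx": 0,"ty": 0,"tz": 1.2,"rx": 0,"ry": 0,"rz": 0,"gripper": -0.4},
  {"tx": 0,"ty": 0,"tz": 1.4,"rx": 0,"ry": 0,"rz": 0,"gripper": -0.4},
  {"tx": 0,"ty": 0,"tz": 0,"rx": 0,"ry": 0,"rz": 0,"gripper": -1},
  {"tx": 0,"ty": 0,"tz": 0,"rx": 0,"ry": 0,"rz": 0,"gripper": -1},
  {"tx": 0,"ty": 0,"tz": 0,"rx": 0,"ry": 0,"rz": 0,"gripper": -1},
], squeeze=30)

```text
clock: 5.3
eef_pos: [543.0, 5.7, 12.0]
tcp_rot: [-3.138, -0.0, 1.591]
contact_force: [4.2, -0.1, -30.0]
opening: 0.129
```

Request:
move_arm([
  {"tx": 0,"ty": 0,"tz": 0.2,"rx": 0,"ry": 0,"rz": 0,"gripper": -1},
  {"tx": 0,"ty": -1.0,"tz": 0,"rx": 0,"ry": 0,"rz": 0,"gripper": -1},
  {"tx": 0,"ty": -1.0,"tz": 0,"rx": 0,"ry": 0,"rz": 0,"gripper": -1},
  {"tx": 0,"ty": -1.0,"tz": 0,"rx": 0,"ry": 0,"rz": 0,"gripper": -1},
])

```text
clock: 5.7
eef_pos: [515.4, 5.2, 11.8]
tcp_rot: [3.14, -0.0, 1.591]
contact_force: [5.3, 1.5, -19.3]
opening: 0.124
```

Request:
move_arm([
  {"tx": 0,"ty": -1.5,"tz": 0,"rx": 0,"ry": 0,"rz": 0,"gripper": -1},
  {"tx": 0,"ty": -1.5,"tz": 0,"rx": 0,"ry": 0,"rz": 0,"gripper": -1},
  {"tx": 0,"ty": -1.5,"tz": 0,"rx": 0,"ry": 0,"rz": 0,"gripper": -1},
  {"tx": 0,"ty": -1.5,"tz": 0,"rx": 0,"ry": 0,"rz": 0,"gripper": -1},
  {"tx": 0,"ty": -1.5,"tz": 0,"rx": 0,"ry": 0,"rz": 0,"gripper": -1},
  {"tx": 0,"ty": -1.0,"tz": 0,"rx": 0,"ry": 0,"rz": 0,"gripper": -1},
  {"tx": 0,"ty": -1.0,"tz": 0,"rx": 0,"ry": 0,"rz": 0,"gripper": -1},
  {"tx": 0,"ty": -0.8,"tz": 0,"rx": 0,"ry": 0,"rz": 0,"gripper": -1},
])

```text
clock: 6.5
eef_pos: [425.2, 3.2, 14.6]
tcp_rot: [3.116, 0.0, 1.591]
contact_force: [49.9, 3.0, -36.6]
opening: 0.128
```

Request:
move_arm([
  {"tx": 0,"ty": 1.2,"tz": 0.2,"rx": 0,"ry": 0,"rz": 0,"gripper": -1},
  {"tx": 0,"ty": 0,"tz": 0,"rx": 0,"ry": 0,"rz": 0,"gripper": -1},
])

```text
clock: 6.7
eef_pos: [429.8, 3.3, 12.7]
tcp_rot: [3.132, 0.0, 1.591]
contact_force: [5.3, 0.9, 14.5]
opening: 0.126
```

```bash
python3 - <<'E'
from h import *
s=r.sense();print(s['eef_pos'],s['contact_force'],s['qpos']);a,d=r.grab_frame('wrist');c,d2=r.grab_frame('side')
save(np.hstack([cv2.resize(a[0:300,50:450],(400,300)),cv2.resize(c[110:290,200:440],(400,300),interpolation=cv2.INTER_CUBIC)]),'w7')
for x in r.place_of('pull_bar','side'): print(x['confidence'],np.round(x['location']),np.round(ray('side',x['location'],70)))
for x in r.place_of('bay_2','side'): print(x['confidence'],np.round(x['location']),np.round(ray('side',x['location'],38)))
for x in r.place_of('bay_2','wrist'): print(x['confidence'],np.round(x['location']),np.round(ray('wrist',x['location'],38,s)))
E
```

```text
[429.79533392   3.30052714  12.68480147] [ 5.27140454  0.90431196 14.46598593] [ 4.16509401e-03  3.51408937e-01  2.19070747e+00  4.98942032e-05
  5.89669417e-01 -1.60244139e-02]
0.61 [211. 357.] [415.   8.  70.]
0.85 [212. 299.] [540.  99.  38.]
0.84 [177. 348.] [ 547. -101.   38.]
0.74 [194. 321.] [550.   6.  38.]
0.77 [248. 548.] [546.   6.  38.]
0.75 [ 52. 593.] [546.  97.  38.]
```

View pics/w7.png

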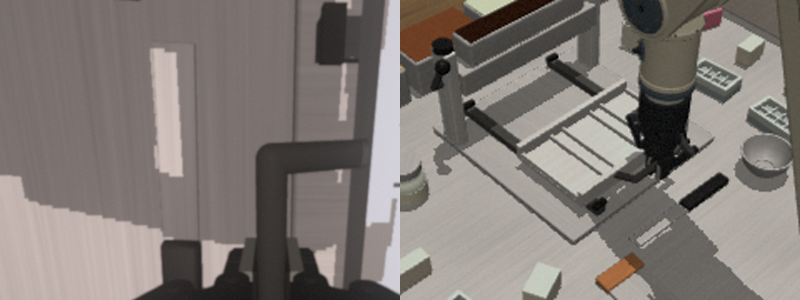

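```bash
python3 - <<'E'
from h import *
s=r.sense();a,d=r.grab_frame('wrist');w=world('wrist',d,s)
for v in (20,40,55,100,130,180):
  print(v,[tuple(int(round(t)) for t in (w[v,u,0],w[v,u,2])) for u in range(350,470,6)], 'y',round(float(w[v,400,1])))
E
```

```text
Traceback (most recent call last):
ValueError: cannot convert float NaN to integer
```

```bash
python3 - <<'E'
from h import *
s=r.sense();a,d=r.grab_frame('wrist');w=world('wrist',d,s)
for v in (20,40,55,100,160):
  print(v,[(float(np.round(w[v,u,0])),float(np.round(w[v,u,2]))) for u in range(356,470,6)], 'y',w[v,400,1])
E
```

```text
20 [(445.0, 11.0), (448.0, 11.0), (451.0, 10.0), (451.0, 34.0), (454.0, 32.0), (456.0, 33.0), (458.0, 34.0), (463.0, 25.0), (466.0, 23.0), (468.0, 25.0), (468.0, 37.0), (468.0, 46.0), (468.0, 53.0), (469.0, 58.0), (471.0, 59.0), (473.0, 59.0), (475.0, 58.0), (477.0, 58.0), (488.0, 37.0)] y 111.00435251373264
40 [(446.0, 11.0), (449.0, 9.0), (451.0, 19.0), (451.0, 33.0), (454.0, 33.0), (457.0, 33.0), (459.0, 33.0), (463.0, 26.0), (466.0, 25.0), (468.0, 30.0), (468.0, 40.0), (468.0, 49.0), (468.0, 56.0), (469.0, 59.0), (471.0, 60.0), (473.0, 60.0), (476.0, 59.0), (477.0, 60.0), (490.0, 36.0)] y 102.75089915179703
55 [(446.0, 11.0), (449.0, 10.0), (451.0, 20.0), (452.0, 33.0), (454.0, 34.0), (457.0, 34.0), (460.0, 34.0), (464.0, 24.0), (467.0, 25.0), (468.0, 32.0), (468.0, 42.0), (468.0, 50.0), (468.0, 56.0), (470.0, 59.0), (472.0, 59.0), (474.0, 59.0), (476.0, 60.0), (487.0, 37.0), (490.0, 38.0)] y 96.50684491652126
100 [(447.0, 12.0), (450.0, 12.0), (454.0, 11.0), (457.0, 12.0), (460.0, 11.0), (463.0, 11.0), (466.0, 10.0), (469.0, 12.0), (473.0, 11.0), (468.0, 37.0), (468.0, 47.0), (469.0, 53.0), (469.0, 58.0), (472.0, 59.0), (474.0, 59.0), (476.0, 59.0), (487.0, 37.0), (490.0, 37.0), (492.0, 38.0)] y 76.95883255808509
160 [(442.0, 70.0), (444.0, 68.0), (446.0, 67.0), (449.0, 66.0), (451.0, 65.0), (454.0, 64.0), (457.0, 62.0), (459.0, 61.0), (462.0, 59.0), (465.0, 59.0), (468.0, 56.0), (470.0, 58.0), (472.0, 59.0), (474.0, 59.0), (477.0, 59.0), (488.0, 37.0), (491.0, 37.0), (494.0, 36.0), (496.0, 37.0)] y 52.22347156299398
```

The rail-end stops reach x≈461 and the tray wall is at 468. So the 50 N was the stop: the carriage did not start fully home. My backing off then pushed it in a few mm, so I'll pull gently again.

Request:
move_arm([
  {"tx": 0,"ty": -0.3,"tz": 0,"rx": 0,"ry": 0,"rz": 0,"gripper": -1},
  {"tx": 0,"ty": -0.2,"tz": 0,"rx": 0,"ry": 0,"rz": 0,"gripper": -1},
  {"tx": 0,"ty": -0.2,"tz": 0,"rx": 0,"ry": 0,"rz": 0,"gripper": -1},
  {"tx": 0,"ty": 0,"tz": 0,"rx": 0,"ry": 0,"rz": 0,"gripper": -1},
])

```text
clock: 7.45
eef_pos: [425.0, 3.2, 12.8]
tcp_rot: [3.126, 0.0, 1.591]
contact_force: [13.5, 1.5, 0.4]
opening: 0.126
```

Request:
move_arm([
  {"tx": 0,"ty": -0.2,"tz": 0,"rx": 0,"ry": 0,"rz": 0,"gripper": -1},
  {"tx": 0,"ty": -0.2,"tz": 0,"rx": 0,"ry": 0,"rz": 0,"gripper": -1},
  {"tx": 0,"ty": 0,"tz": 0,"rx": 0,"ry": 0,"rz": 0,"gripper": -1},
])

```text
clock: 7.75
eef_pos: [425.3, 3.2, 13.0]
tcp_rot: [3.119, 0.0, 1.591]
contact_force: [27.6, 2.4, -19.6]
opening: 0.127
```

Request:
move_arm([
  {"tx": 0,"ty": 0.2,"tz": 0,"rx": 0,"ry": 0,"rz": 0,"gripper": -0.4},
  {"tx": 0,"ty": 0,"tz": 0,"rx": 0,"ry": 0,"rz": 0,"gripper": -0.4},
  {"tx": 0,"ty": 0,"tz": 0,"rx": 0,"ry": 0,"rz": 0,"gripper": -0.4},
  {"tx": 0,"ty": 0,"tz": -2,"rx": 0,"ry": 0,"rz": 0,"gripper": -0.4},
  {"tx": 0,"ty": 0,"tz": -4,"rx": 0,"ry": 0,"rz": 0,"gripper": -0.4},
  {"tx": 0,"ty": 0,"tz": -4,"rx": 0,"ry": 0,"rz": 0,"gripper": 0},
])

```text
clock: 8.35
eef_pos: [413.4, 3.0, 111.0]
tcp_rot: [-3.139, 0.0, 1.591]
contact_force: [0.5, 0.7, 0.1]
opening: 0.459
```

```bash
python3 -c "
from h import *
plan((460,0,130,0.022))"
```

```text
-> (460, 0, 130, 0.022) 11 rows
[-0.04, 0.42, -0.17, 8.17]
[0.02, 0.42, -0.17, 8.17]
[0.08, 0.42, -0.17, 8.17]
[0.14, 0.4, -0.17, 8.17]
[0.2, 0.38, -0.17, 8.17]
[0.25, 0.34, -0.17, 8.17]
[0.3, 0.3, -0.17, 8.17]
[0.34, 0.26, -0.17, 8.17]
[0.37, 0.21, -0.17, 8.17]
[0.4, 0.15, -0.17, 8.17]
[0.41, 0.1, -0.17, 8.17]
```

Request:
move_arm([
  {"tx": 0,"ty": 0.4,"tz": -0.2,"rx": 0,"ry": 0,"rz": 8.17,"gripper": 1},
  {"tx": 0,"ty": 0.4,"tz": -0.2,"rx": 0,"ry": 0,"rz": 8.17,"gripper": 1},
  {"tx": 0.1,"ty": 0.4,"tz": -0.2,"rx": 0,"ry": 0,"rz": 8.17,"gripper": 1},
  {"tx": 0.15,"ty": 0.4,"tz": -0.2,"rx": 0,"ry": 0,"rz": 8.17,"gripper": 1},
  {"tx": 0.2,"ty": 0.4,"tz": -0.2,"rx": 0,"ry": 0,"rz": 8.17,"gripper": 1},
  {"tx": 0.25,"ty": 0.35,"tz": -0.2,"rx": 0,"ry": 0,"rz": 8.17,"gripper": 1},
  {"tx": 0.3,"ty": 0.3,"tz": -0.2,"rx": 0,"ry": 0,"rz": 8.17,"gripper": 1},
  {"tx": 0.35,"ty": 0.25,"tz": -0.2,"rx": 0,"ry": 0,"rz": 8.17,"gripper": 1},
  {"tx": 0.35,"ty": 0.2,"tz": -0.2,"rx": 0,"ry": 0,"rz": 8.17,"gripper": 1},
  {"tx": 0.4,"ty": 0.15,"tz": -0.2,"rx": 0,"ry": 0,"rz": 8.17,"gripper": 1},
  {"tx": 0.4,"ty": 0.1,"tz": -0.2,"rx": 0,"ry": 0,"rz": 8.17,"gripper": 1},
  {"tx": 0,"ty": 0,"tz": 0,"rx": 0,"ry": 0,"rz": 0,"gripper": 1},
])

```text
clock: 9.55
eef_pos: [460.7, 0.4, 132.4]
tcp_rot: [3.142, 0.0, 0.02]
contact_force: [-0.5, 0.6, 0.2]
opening: 0.999
```

```bash
python3 - <<'E'
from h import *
s=r.sense();a,d=r.grab_frame('wrist');np.savez('w8',a=a,d=d,p=s['eef_pos'],o=s['tcp_rot']);save(a,'w8');w=world('wrist',d,s)
print(s['clock'],s['eef_pos'],s['tcp_rot'])
for x in r.place_of('bay_2','wrist'): print(x['confidence'],np.round(x['location']),np.round(ray('wrist',x['location'],38,s),1))
k=(w[...,2]>33)&(w[...,2]<43)
n,l,st,ce=cv2.connectedComponentsWithStats(k.astype('u1'),connectivity=4)
for i in range(1,n):
    if st[i,4]<800: continue
    P=w[l==i];print(st[i],'floor z',np.median(P[:,2]),cv2.minAreaRect(P[:,:2].astype('f4')),np.round(P.min(0)),np.round(P.max(0)))
E
```

```text
9.55 [4.60681191e+02 4.47549769e-01 1.32351157e+02] [3.14152455e+00 1.92218989e-04 2.03560768e-02]
0.87 [ 96. 312.] [541.5   8.5  38. ]
0.64 [ 89. 203.] [545.5  95.1  38. ]
0.62 [ 93. 428.] [546.  -84.6  38. ]
[  153     0    90   179 13068] floor z 37.04142431622424 ((541.2073364257812, 96.18510437011719), (134.9514617919922, 58.860801696777344), 0.9295618534088135) [473.  67.  34.] [609. 127.  43.]
[ 239    0   36  179 4948] floor z 37.01968377176769 ((542.0092163085938, 51.294097900390625), (135.05392456054688, 21.350730895996094), 1.0294996500015259) [474.  40.  34.] [609.  63.  43.]
[  276     0    79   179 13224] floor z 36.99438759464741 ((542.9072875976562, 5.767709732055664), (135.29197692871094, 58.681800842285156), 1.031327486038208) [475. -25.  34.] [611.  36.  43.]
[ 357    0   35  179 4955] floor z 37.01544854375123 ((543.687255859375, -40.001747131347656), (135.1636199951172, 21.532262802124023), 1.0296673774719238) [476. -52.  34.] [611. -28.  43.]
[  389     0    90   179 13139] floor z 36.996575307585545 ((544.6627807617188, -84.90071105957031), (135.39306640625, 58.85960388183594), 1.0744085311889648) [ 476. -115.   34.] [613. -54.  43.]
[   0  222   66   57 2250] floor z 38.879605480057535 ((401.58740234375, 268.5747375488281), (36.06622314453125, 55.77091598510742), 25.581928253173828) [374. 236.  33.] [429. 294.  41.]
```

View pics/w8.png

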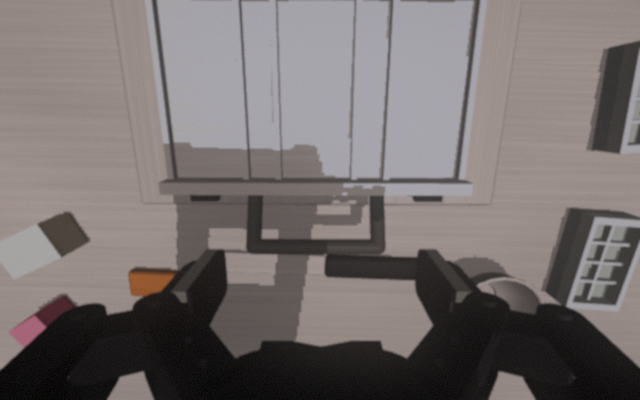

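Bays measured in the view: 135 mm long, floor z≈37, yaw 0.018. Centres are B1 (541,96), B2 (543,6) and B3 (545,-85). Next is mould M1.

```bash
sed -i 's/if st\[i,4\]<300/if st[i,4]<900 or a[l==i].mean()<110/' wl.py; python3 -c "
from h import *
plan((393.4,-275.4,75,-0.059))"
```

```text
-> (393.4, -275.4, 75, -0.059) 7 rows
[-1.06, 3.91, 0.81, 0.7]
[-1.01, 3.93, 0.81, 0.7]
[-0.96, 3.94, 0.81, 0.7]
[-0.91, 3.95, 0.81, 0.7]
[-0.87, 3.96, 0.81, 0.7]
[-0.82, 3.97, 0.81, 0.7]
[-0.77, 3.98, 0.81, 0.7]
```

Request:
move_arm([
  {"tx": -1.05,"ty": 3.9,"tz": 0,"rx": 0,"ry": 0,"rz": 0.7,"gripper": 1},
  {"tx": -1.0,"ty": 3.95,"tz": 0,"rx": 0,"ry": 0,"rz": 0.7,"gripper": 1},
  {"tx": -0.95,"ty": 3.95,"tz": 0.5,"rx": 0,"ry": 0,"rz": 0.7,"gripper": 1},
  {"tx": -0.9,"ty": 3.95,"tz": 1.0,"rx": 0,"ry": 0,"rz": 0.7,"gripper": 1},
  {"tx": -0.85,"ty": 3.95,"tz": 1.2,"rx": 0,"ry": 0,"rz": 0.7,"gripper": 1},
  {"tx": -0.8,"ty": 3.95,"tz": 1.5,"rx": 0,"ry": 0,"rz": 0.7,"gripper": 1},
  {"tx": -0.8,"ty": 4.0,"tz": 1.5,"rx": 0,"ry": 0,"rz": 0.7,"gripper": 1},
  {"tx": 0,"ty": 0,"tz": 0,"rx": 0,"ry": 0,"rz": 0,"gripper": 1},
])

```text
clock: 10.45
eef_pos: [391.3, -278.0, 73.5]
tcp_rot: [-3.141, 0.002, -0.063]
contact_force: [-0.7, 0.7, -0.4]
opening: 1.003
```

```bash
python3 wl.py w9
```

```text
10.45 [ 391.31660669 -277.96258806   73.52370458] [-3.14124663e+00  2.06756772e-03 -6.30446196e-02]
22 [ 271    0   93   50 1819] c 515.9 -284.5 z 28.8 LxB 54.1 27.8 dir -1.493 [164. 162. 168.]
22 [ 276  140   80  130 3528] c 393.1 -275.5 z 28.8 LxB 96.3 54.2 dir -0.058 [124.  120.  117.5]
35 [   0    0   70  118 5137] c 501.1 -102.4 z 37.6 LxB 66.7 40.5 dir -0.026 [163. 161. 159.]
35 [ 434  125  101   78 5346] c 419.4 -387.9 z 38.9 LxB 55.6 42.1 dir 1.323 [166. 164. 170.]
```

Request:
move_arm([
  {"tx": 0.15,"ty": -0.25,"tz": 3.0,"rx": 0,"ry": 0,"rz": -0.2,"gripper": 1},
  {"tx": 0,"ty": 0,"tz": 4.0,"rx": 0,"ry": 0,"rz": 0,"gripper": 1},
  {"tx": 0,"ty": 0,"tz": 2.0,"rx": 0,"ry": 0,"rz": 0,"gripper": 1},
  {"tx": 0,"ty": 0,"tz": 1.3,"rx": 0,"ry": 0,"rz": 0,"gripper": 1},
  {"tx": 0,"ty": 0,"tz": 0,"rx": 0,"ry": 0,"rz": 0,"gripper": 0},
  {"tx": 0,"ty": 0,"tz": 0,"rx": 0,"ry": 0,"rz": 0,"gripper": -0.5},
  {"tx": 0,"ty": 0,"tz": 0,"rx": 0,"ry": 0,"rz": 0,"gripper": -0.5},
  {"tx": 0,"ty": 0,"tz": 0,"rx": 0,"ry": 0,"rz": 0,"gripper": -0.5},
], squeeze=40)

```text
clock: 11.3
eef_pos: [396.0, -273.1, -26.8]
tcp_rot: [3.141, -0.002, -0.059]
contact_force: [0.5, 2.4, 5.2]
opening: 0.624
```

```bash
python3 -c "
from h import *
s=r.sense();print(s['eef_pos'],s['opening'])
p=s['eef_pos']
plan((p[0],p[1],65,-0.059),(565,-84.6,65,0.018))"
```

```text
[ 395.99382127 -273.12687768  -26.77166916] 0.6240696672769307
-> (np.float64(395.99382126506896), np.float64(-273.12687767728806), 65, -0.059) 2 rows
[0.0, -0.0, -4.59, -0.01]
[0.0, -0.0, -4.59, -0.01]
-> (565, -84.6, 65, 0.018) 6 rows
[2.63, -3.3, -0.0, -0.74]
[2.67, -3.27, -0.0, -0.74]
[2.71, -3.23, -0.0, -0.74]
[2.75, -3.2, -0.0, -0.74]
[2.79, -3.16, -0.0, -0.74]
[2.83, -3.13, -0.0, -0.74]
```

Request:
move_arm([
  {"tx": 0,"ty": 0,"tz": -2.0,"rx": 0,"ry": 0,"rz": 0,"gripper": -0.5},
  {"tx": 0,"ty": 0,"tz": -3.5,"rx": 0,"ry": 0,"rz": 0,"gripper": -0.5},
  {"tx": 0,"ty": 0,"tz": -3.5,"rx": 0,"ry": 0,"rz": 0,"gripper": -0.5},
  {"tx": 2.6,"ty": -3.3,"tz": -0.5,"rx": 0,"ry": 0,"rz": -0.75,"gripper": -0.5},
  {"tx": 2.65,"ty": -3.3,"tz": 0,"rx": 0,"ry": 0,"rz": -0.75,"gripper": -0.5},
  {"tx": 2.7,"ty": -3.25,"tz": 0,"rx": 0,"ry": 0,"rz": -0.75,"gripper": -0.5},
  {"tx": 2.75,"ty": -3.2,"tz": 0,"rx": 0,"ry": 0,"rz": -0.75,"gripper": -0.5},
  {"tx": 2.8,"ty": -3.15,"tz": 0,"rx": 0,"ry": 0,"rz": -0.75,"gripper": -0.5},
  {"tx": 2.8,"ty": -3.15,"tz": 0,"rx": 0,"ry": 0,"rz": -0.75,"gripper": -0.5},
  {"tx": 0,"ty": 0,"tz": 0,"rx": 0,"ry": 0,"rz": 0,"gripper": -0.5},
  {"tx": 0,"ty": 0,"tz": 0,"rx": 0,"ry": 0,"rz": 0,"gripper": -0.5},
])

```text
clock: 12.4
eef_pos: [563.5, -82.9, 67.4]
tcp_rot: [3.141, -0.0, 0.021]
contact_force: [-0.5, -0.2, -1.2]
opening: 0.622
```

```bash
cat > hl.py <<'E'
from h import *
import sys
# held-object look: points in tool frame close below fingers
s=r.sense();a,d=r.grab_frame('wrist');np.savez(sys.argv[1],a=a,d=d,p=s['eef_pos'],o=s['tcp_rot']);save(a,sys.argv[1])
print(s['clock'],np.round(s['eef_pos'],1),np.round(s['tcp_rot'],3),round(s['opening'],3),np.round(s['contact_force'],1))
w=world('wrist',d,s);R=Ro.from_euler('xyz',s['tcp_rot']).as_matrix();T=(w-s['eef_pos'])@R
k=(T[...,2]>float(sys.argv[2]))&(T[...,2]<float(sys.argv[3]))&(abs(T[...,1])<25)&(T[...,0]>-80)&(T[...,0]<80)
P=T[k];print(len(P),'tool x',np.percentile(P[:,0],[0.5,50,99.5]).round(1),'y',np.percentile(P[:,1],[1,99]).round(1),'z',np.percentile(P[:,2],[2,50,98]).round(1))
E
python3 hl.py w10 -85 -10
```

```text
12.4 [563.5 -82.9  67.4] [ 3.141 -0.     0.021] 0.622 [-0.5 -0.2 -1.2]
21915 tool x [-38.9  10.5  45.5] y [-24.5  24.5] z [-56.5 -43.7 -36.3]
```

View pics/w10.png

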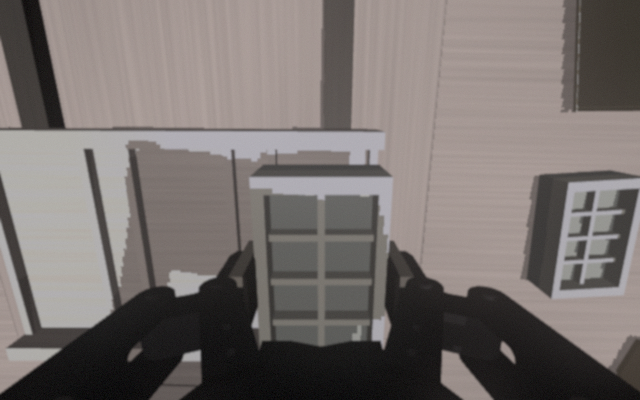

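Mould M1 is held level over the right bay, with its front end at row ~178. I'm lowering it.

Request:
move_arm([
  {"tx": 0.1,"ty": 0.15,"tz": 2.0,"rx": 0,"ry": 0,"rz": 0.15,"gripper": -0.5},
  {"tx": 0,"ty": 0,"tz": 2.0,"rx": 0,"ry": 0,"rz": 0,"gripper": -0.5},
  {"tx": 0,"ty": 0,"tz": 1.0,"rx": 0,"ry": 0,"rz": 0,"gripper": -0.5},
  {"tx": 0,"ty": 0,"tz": 0.3,"rx": 0,"ry": 0,"rz": 0,"gripper": -0.5},
  {"tx": 0,"ty": 0,"tz": 0.3,"rx": 0,"ry": 0,"rz": 0,"gripper": -0.5},
  {"tx": 0,"ty": 0,"tz": 0,"rx": 0,"ry": 0,"rz": 0,"gripper": -0.5},
])

```text
clock: 13.05
eef_pos: [569.1, -85.5, 16.6]
tcp_rot: [3.141, -0.01, 0.015]
contact_force: [-2.9, 10.3, 42.8]
opening: 0.624
```

Request:
move_arm([
  {"tx": 0,"ty": 0,"tz": -0.6,"rx": 0,"ry": 0,"rz": 0,"gripper": -0.5},
  {"tx": 0,"ty": 0,"tz": -0.6,"rx": 0,"ry": 0,"rz": 0,"gripper": -0.5},
  {"tx": 0,"ty": 0,"tz": 0,"rx": 0,"ry": 0,"rz": 0,"gripper": -0.5},
  {"tx": 0,"ty": 0,"tz": 0,"rx": 0,"ry": 0,"rz": 0,"gripper": -0.5},
])

```text
clock: 13.45
eef_pos: [563.7, -85.5, 22.8]
tcp_rot: [-3.141, 0.001, 0.016]
contact_force: [0.4, 0.7, -1.6]
opening: 0.621
```

```bash
cat >> hl.py <<'E'
for x in (20,30,40):
  k=(T[...,2]>-65)&(T[...,2]<-44)&(abs(T[...,0]-x)<4)&(abs(T[...,1])<34)
  Q=T[k][:,1];print('x',x,'rim y',Q.min().round(1),Q.max().round(1))
E
python3 hl.py w11 -65 -10
```

```text
13.45 [563.7 -85.5  22.8] [-3.141e+00  1.000e-03  1.600e-02] 0.621 [ 0.4  0.7 -1.6]
26763 tool x [-37.9  19.7  64.3] y [-24.5  24.5] z [-57.7 -43.3 -13.8]
x 20 rim y -26.6 27.5
x 30 rim y -26.7 27.5
x 40 rim y -26.5 27.7
```

View pics/w11.png

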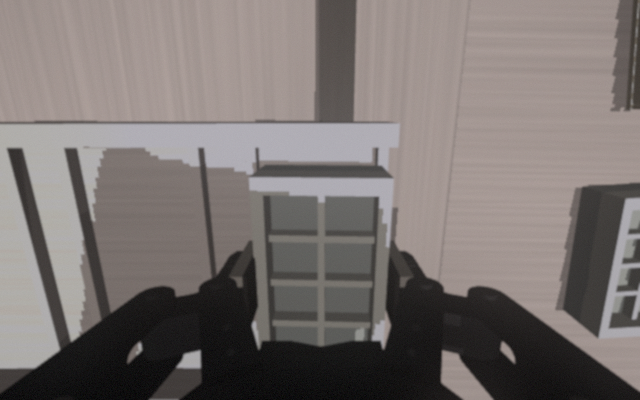

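```bash
python3 - <<'E'
from h import *
f=np.load('w11.npz');s=dict(eef_pos=f['p'],tcp_rot=f['o']);w=world('wrist',f['d'],s)
R=Ro.from_euler('xyz',s['tcp_rot']).as_matrix();T=(w-s['eef_pos'])@R
for v in (152,156,160,164):
  k=(w[v,:,2]<41)&(w[v,:,2]>33);c=np.where(k)[0];c=c[(c>250)&(c<385)]
  r_=np.where((w[v,:,2]>42)&(w[v,:,2]<50))[0];r_=r_[(r_>230)&(r_<410)]
  print(v,'x',T[v,c,0].mean().round(1),'floor y',T[v,c,1].min().round(1),T[v,c,1].max().round(1),'rib',T[v,r_,1].round(1))
E
```

```text
152 x 49.3 floor y -30.4 27.8 rib [-35.  -34.5 -34.  -33.4 -33.1 -32.8 -32.3 -31.6 -31.3 -30.7 -30.1 -30.2
  27.6  27.8  28.1  28.9  29.3  29.8  30.2  30.8  31.3  31.7  32.1  32.6]
156 x 47.4 floor y -30.3 27.7 rib [-35.2 -34.5 -33.8 -34.  -33.  -32.5 -32.3 -31.9 -31.6 -30.9 -30.3 -30.3
  27.7  27.8  28.4  28.8  29.4  29.7  30.4  30.8  31.3  31.6  32.3]
160 x 45.4 floor y -30.4 27.6 rib [-35.1 -35.1 -34.1 -34.  -33.3 -32.8 -32.4 -32.  -31.3 -31.1 -30.5  27.6
  27.7  28.   28.3  29.   29.6  29.9  30.3  30.8  31.4  31.5  32.2]
164 x 43.4 floor y -30.5 27.6 rib [-35.3 -35.  -34.4 -34.2 -33.4 -33.  -32.7 -32.1 -31.3 -30.8 -30.5 -30.5
 -30.2 -25.5 -25.2 -24.6 -24.1 -23.8 -23.2 -22.6 -22.2 -21.9 -21.2 -20.9
 -20.5 -19.9 -19.6 -19.  -18.1 -17.7 -17.2 -16.7 -16.2 -15.3 -14.9 -14.3
 -13.9 -13.4 -13.  -12.5 -12.1 -11.6 -10.7 -10.2  -9.8  -8.8  -8.4  -7.9
  -7.5  -7.   -6.5  -6.1  -5.6  -5.1  -4.7  27.7  27.6  28.1  28.7  29.1
  29.6  30.   30.5  31.2  31.6  31.9  32.4]
```

Request:
move_arm([
  {"tx": 0,"ty": -0.18,"tz": 0,"rx": 0,"ry": 0,"rz": 0,"gripper": -0.5},
  {"tx": 0,"ty": 0,"tz": 0.4,"rx": 0,"ry": 0,"rz": 0,"gripper": -0.5},
  {"tx": 0,"ty": 0,"tz": 0.3,"rx": 0,"ry": 0,"rz": 0,"gripper": -0.5},
  {"tx": 0,"ty": 0,"tz": 0.2,"rx": 0,"ry": 0,"rz": 0,"gripper": -0.5},
  {"tx": 0,"ty": 0,"tz": 0,"rx": 0,"ry": 0,"rz": 0,"gripper": -0.5},
])

```text
clock: 14.0
eef_pos: [563.9, -83.2, 13.5]
tcp_rot: [-3.141, 0.001, 0.016]
contact_force: [0.2, 0.8, -1.1]
opening: 0.623
```

Request:
move_arm([
  {"tx": 0,"ty": 0,"tz": 0.2,"rx": 0,"ry": 0,"rz": 0,"gripper": -0.5},
  {"tx": 0,"ty": 0,"tz": 0.15,"rx": 0,"ry": 0,"rz": 0,"gripper": -0.5},
  {"tx": 0,"ty": 0,"tz": 0,"rx": 0,"ry": 0,"rz": 0,"gripper": 0.5},
  {"tx": 0,"ty": 0,"tz": 0,"rx": 0,"ry": 0,"rz": 0,"gripper": 0.5},
  {"tx": 0,"ty": 0,"tz": -2,"rx": 0,"ry": 0,"rz": 0,"gripper": 0.5},
  {"tx": 0,"ty": 0,"tz": -4,"rx": 0,"ry": 0,"rz": 0,"gripper": 1},
  {"tx": 0,"ty": 3,"tz": -1,"rx": 0,"ry": 0,"rz": -0.7,"gripper": 1},
  {"tx": 0,"ty": 4,"tz": 0,"rx": 0,"ry": 0,"rz": -0.7,"gripper": 1},
  {"tx": -0.5,"ty": 4.5,"tz": 0,"rx": 0,"ry": 0,"rz": -0.7,"gripper": 1},
  {"tx": -0.5,"ty": 4.5,"tz": 0,"rx": 0,"ry": 0,"rz": -0.7,"gripper": 1},
  {"tx": -1,"ty": 4,"tz": 0,"rx": 0,"ry": 0,"rz": -0.7,"gripper": 1},
  {"tx": 0,"ty": 0,"tz": 0,"rx": 0,"ry": 0,"rz": 0,"gripper": 1},
])

```text
clock: 15.2
eef_pos: [552.2, -288.9, 80.7]
tcp_rot: [3.14, -0.001, 0.074]
contact_force: [-0.1, -0.3, -0.2]
opening: 0.999
```

```bash
sed -i 's/a\[l==i\].mean()<110/a[l==i].mean()<90/' wl.py; python3 wl.py w12
```

```text
15.2 [ 552.20814822 -288.89590717   80.66365986] [ 3.13985053e+00 -7.20359886e-04  7.40910560e-02]
22 [ 271  152   76  117 3149] c 547.3 -281.8 z 28.8 LxB 90.5 54.2 dir 0.08 [121. 117. 112.]
35 [ 504    0  108   59 4170] c 687.0 -424.8 z 38.9 LxB 56.1 30.9 dir 1.293 [164. 103. 122.]
35 [   0   78   96  222 7338] c 551.2 -87.8 z 39.8 LxB 154.8 66.7 dir 0.011 [116. 113. 111.]
35 [ 431  200   82   42 3170] c 553.4 -398.0 z 38.9 LxB 55.0 30.7 dir -1.485 [166. 164. 169.]
```

Request:
move_arm([
  {"tx": -0.45,"ty": -0.75,"tz": 3.0,"rx": 0,"ry": 0,"rz": -0.35,"gripper": 1},
  {"tx": 0,"ty": 0,"tz": 4.0,"rx": 0,"ry": 0,"rz": 0,"gripper": 1},
  {"tx": 0,"ty": 0,"tz": 2.5,"rx": 0,"ry": 0,"rz": 0,"gripper": 1},
  {"tx": 0,"ty": 0,"tz": 1.3,"rx": 0,"ry": 0,"rz": 0,"gripper": 1},
  {"tx": 0,"ty": 0,"tz": 0,"rx": 0,"ry": 0,"rz": 0,"gripper": 0},
  {"tx": 0,"ty": 0,"tz": 0,"rx": 0,"ry": 0,"rz": 0,"gripper": -0.5},
  {"tx": 0,"ty": 0,"tz": 0,"rx": 0,"ry": 0,"rz": 0,"gripper": -0.5},
  {"tx": 0,"ty": 0,"tz": 0,"rx": 0,"ry": 0,"rz": 0,"gripper": -0.5},
  {"tx": 0,"ty": 0,"tz": -2.0,"rx": 0,"ry": 0,"rz": 0,"gripper": -0.5},
  {"tx": 0,"ty": 0,"tz": -3.5,"rx": 0,"ry": 0,"rz": 0,"gripper": -0.5},
  {"tx": 0,"ty": 0,"tz": -4.0,"rx": 0,"ry": 0,"rz": 0,"gripper": -0.5},
], squeeze=40)

```text
clock: 16.35
eef_pos: [546.8, -276.6, 68.2]
tcp_rot: [-3.141, 0.002, 0.083]
contact_force: [0.4, -0.1, -1.4]
opening: 0.624
```

```bash
python3 -c "
from h import *
s=r.sense();p=s['eef_pos'];print(p,s['opening'])
plan((564,7.5,66,0.018))"
```

```text
[ 546.8327188  -276.62208539   68.20125772] 0.6237956213775667
-> (564, 7.5, 66, 0.018) 6 rows
[0.68, -4.7, 0.04, 0.62]
[0.63, -4.7, 0.04, 0.62]
[0.58, -4.71, 0.04, 0.62]
[0.53, -4.71, 0.04, 0.62]
[0.47, -4.72, 0.04, 0.62]
[0.42, -4.73, 0.04, 0.62]
```

Request:
move_arm([
  {"tx": 0.7,"ty": -4.0,"tz": 0,"rx": 0,"ry": 0,"rz": 0.6,"gripper": -0.5},
  {"tx": 0.6,"ty": -4.7,"tz": 0,"rx": 0,"ry": 0,"rz": 0.6,"gripper": -0.5},
  {"tx": 0.6,"ty": -4.7,"tz": 0,"rx": 0,"ry": 0,"rz": 0.6,"gripper": -0.5},
  {"tx": 0.5,"ty": -4.7,"tz": 0,"rx": 0,"ry": 0,"rz": 0.6,"gripper": -0.5},
  {"tx": 0.5,"ty": -4.7,"tz": 0,"rx": 0,"ry": 0,"rz": 0.6,"gripper": -0.5},
  {"tx": 0.4,"ty": -3.5,"tz": 0,"rx": 0,"ry": 0,"rz": 0.6,"gripper": -0.5},
  {"tx": 0,"ty": -1.9,"tz": 1.2,"rx": 0,"ry": 0,"rz": 0.1,"gripper": -0.5},
  {"tx": 0,"ty": 0,"tz": 1.0,"rx": 0,"ry": 0,"rz": 0,"gripper": -0.5},
  {"tx": 0,"ty": 0,"tz": 0,"rx": 0,"ry": 0,"rz": 0,"gripper": -0.5},
  {"tx": 0,"ty": 0,"tz": 0,"rx": 0,"ry": 0,"rz": 0,"gripper": -0.5},
])

```text
clock: 17.35
eef_pos: [564.9, 5.6, 45.7]
tcp_rot: [3.141, 0.0, 0.018]
contact_force: [-0.3, 0.1, -2.2]
opening: 0.622
```

```bash
cat >> hl.py <<'E'
# bay ahead of the held mould: floor rows between ribs, and far wall
f=k=(w[...,2]>33)&(w[...,2]<40.5)&(T[...,0]>40)&(T[...,0]<90)&(abs(T[...,1])<34)
ys=[];xs=[]
for v in range(0,400):
  c=np.where(f[v])[0]
  if len(c)>60: ys.append((T[v,c,1].min(),T[v,c,1].max()));xs.append(np.median(T[v,c,0]))
ys=np.array(ys)
if len(ys): print('bay y',np.median(ys,0).round(1),'ctr',np.median(ys.mean(1)).round(2),'floor x',min(xs).round(1),max(xs).round(1),'tilt',np.polyfit(xs,ys.mean(1),1)[0].round(3))
E
python3 hl.py w13 -85 -10
```

```text
17.35 [564.9   5.6  45.7] [3.141 0.    0.018] 0.622 [-0.3  0.1 -2.2]
23341 tool x [-39.3  13.2  61.5] y [-24.5  24.5] z [-55.6 -41.8 -12.8]
x 20 rim y -26.4 27.9
x 30 rim y -26.3 27.8
x 40 rim y -26.5 27.9
bay y [-29.3  28.8] ctr -0.28 floor x 40.3 49.4 tilt 0.007
```

```bash
python3 - <<'E'
from h import *
f=np.load('w13.npz');s=dict(eef_pos=f['p'],tcp_rot=f['o']);w=world('wrist',f['d'],s)
R=Ro.from_euler('xyz',s['tcp_rot']).as_matrix();T=(w-s['eef_pos'])@R
for u in (320,300): print([(v,float(T[v,u,0].round(1)),float(w[v,u,2].round())) for v in range(120,200,4)])
E
```

```text
[(120, 63.7, 10.0), (124, 61.9, 30.0), (128, 61.0, 59.0), (132, 59.0, 58.0), (136, 57.1, 59.0), (140, 55.2, 60.0), (144, 53.2, 59.0), (148, 48.7, 35.0), (152, 46.6, 37.0), (156, 44.4, 37.0), (160, 41.9, 36.0), (164, 39.9, 38.0), (168, 43.5, 73.0), (172, 43.5, 83.0), (176, 43.3, 91.0), (180, 43.5, 100.0), (184, 42.1, 100.0), (188, 40.6, 101.0), (192, 38.8, 100.0), (196, 37.4, 101.0)]
[(120, 63.8, 12.0), (124, 61.9, 31.0), (128, 60.9, 58.0), (132, 59.1, 59.0), (136, 57.2, 60.0), (140, 55.2, 60.0), (144, 53.2, 59.0), (148, 48.9, 37.0), (152, 46.6, 37.0), (156, 44.4, 37.0), (160, 42.1, 37.0), (164, 39.6, 36.0), (168, 43.5, 73.0), (172, 43.5, 83.0), (176, 43.5, 92.0), (180, 43.4, 100.0), (184, 41.9, 100.0), (188, 40.8, 102.0), (192, 38.9, 100.0), (196, 37.5, 101.0)]
```

The far wall's inner face is at tool x≈51.5 and the mould front at 43.5. So the bays sit about 5 mm farther than my first estimate, and M1 will need a small push later. Correcting that here.

Request:
move_arm([
  {"tx": 0.6,"ty": -0.1,"tz": 0,"rx": 0,"ry": 0,"rz": 0,"gripper": -0.5},
  {"tx": 0,"ty": 0,"tz": 1.5,"rx": 0,"ry": 0,"rz": 0,"gripper": -0.5},
  {"tx": 0,"ty": 0,"tz": 1.0,"rx": 0,"ry": 0,"rz": 0,"gripper": -0.5},
  {"tx": 0,"ty": 0,"tz": 0.5,"rx": 0,"ry": 0,"rz": 0,"gripper": -0.5},
  {"tx": 0,"ty": 0,"tz": 0.2,"rx": 0,"ry": 0,"rz": 0,"gripper": -0.5},
  {"tx": 0,"ty": 0,"tz": 0,"rx": 0,"ry": 0,"rz": 0,"gripper": -0.5},
])

```text
clock: 18.0
eef_pos: [578.5, 7.0, 19.3]
tcp_rot: [3.141, -0.014, 0.018]
contact_force: [-1.3, -2.1, 52.6]
opening: 0.626
```

Request:
move_arm([
  {"tx": 0,"ty": 0,"tz": -0.8,"rx": 0,"ry": 0,"rz": 0,"gripper": -0.5},
  {"tx": 0,"ty": 0,"tz": -0.5,"rx": 0,"ry": 0,"rz": 0,"gripper": -0.5},
  {"tx": 0,"ty": 0,"tz": 0,"rx": 0,"ry": 0,"rz": 0,"gripper": -0.5},
  {"tx": 0,"ty": 0,"tz": 0,"rx": 0,"ry": 0,"rz": 0,"gripper": -0.5},
])

```text
clock: 18.4
eef_pos: [570.2, 7.4, 25.5]
tcp_rot: [-3.142, 0.002, 0.019]
contact_force: [-0.4, -0.9, -2.9]
opening: 0.625
```

```bash
cat >> hl.py <<'E'
for u in (310,): print([(v,float(T[v,u,0].round(1)),float(w[v,u,2].round())) for v in range(120,200,5)])
for v in range(135,170,5):
  q=np.where((abs(T[v,:,1])<37)&(w[v,:,2]>30)&(w[v,:,2]<110))[0]
  print(v,[(float(T[v,u,1].round(1)),float(w[v,u,2].round())) for u in q if abs(T[v,u,1])>25.5][::2])
E
python3 hl.py w14 -85 -10; python3 -c "
import cv2;a=cv2.imread('pics/w14.png');cv2.imwrite('pics/w14c.png',cv2.resize(a[90:330,190:450],(780,720))[:600])"
```

```text
18.4 [570.2   7.4  25.5] [-3.142e+00  2.000e-03  1.900e-02] 0.625 [-0.4 -0.9 -2.9]
27359 tool x [-38.9  22.4  63.8] y [-24.5  24.5] z [-68.  -48.5 -11.3]
x 20 rim y -26.3 27.9
x 30 rim y -26.6 27.9
x 40 rim y -26.3 27.9
bay y [-27.5  30.6] ctr 1.59 floor x 43.4 63.8 tilt 0.175
[(120, 64.2, 11.0), (125, 63.1, 58.0), (130, 61.1, 60.0), (135, 58.9, 59.0), (140, 56.8, 58.0), (145, 54.7, 59.0), (150, 50.0, 36.0), (155, 47.5, 37.0), (160, 44.9, 36.0), (165, 47.2, 67.0), (170, 45.8, 71.0), (175, 44.7, 76.0), (180, 43.4, 79.0), (185, 42.3, 83.0), (190, 41.7, 88.0), (195, 40.6, 91.0)]
135 [(-36.8, 60.0), (-36.1, 59.0), (-35.1, 60.0), (-34.6, 58.0), (-33.6, 59.0), (-32.5, 60.0), (-31.1, 60.0), (-30.8, 58.0), (-29.7, 59.0), (-28.9, 58.0), (-28.0, 59.0), (-27.1, 59.0), (-26.4, 58.0), (26.0, 58.0), (26.6, 60.0), (27.7, 59.0), (28.5, 59.0), (29.5, 58.0), (30.3, 59.0), (31.4, 58.0), (32.1, 58.0), (32.7, 59.0), (33.8, 58.0), (34.7, 58.0), (35.3, 59.0), (35.9, 60.0)]
140 [(-36.7, 59.0), (-35.8, 59.0), (-35.0, 59.0), (-33.9, 60.0), (-33.2, 59.0), (-32.3, 59.0), (-31.5, 59.0), (-30.8, 58.0), (-29.7, 60
[... 1179 characters left out ...]
, (25.7, 37.0), (26.7, 37.0), (27.8, 37.0), (28.7, 38.0), (29.7, 38.0), (30.6, 38.0), (30.4, 45.0), (31.3, 45.0), (32.5, 44.0), (33.1, 45.0), (34.3, 45.0), (35.4, 44.0)]
160 [(-36.9, 37.0), (-35.8, 37.0), (-35.1, 36.0), (-32.1, 45.0), (-30.8, 46.0), (-30.1, 45.0), (-29.3, 44.0), (-28.1, 45.0), (-27.5, 43.0), (-27.6, 37.0), (-26.8, 36.0), (25.9, 37.0), (27.0, 36.0), (28.1, 36.0), (29.0, 36.0), (30.1, 36.0), (30.6, 39.0), (30.4, 45.0), (31.4, 45.0), (32.4, 45.0), (33.4, 45.0), (34.4, 44.0), (35.3, 45.0)]
165 [(-36.8, 38.0), (-35.9, 37.0), (-34.8, 37.0), (-32.1, 45.0), (-31.1, 45.0), (-25.9, 66.0), (25.6, 66.0), (26.6, 65.0), (27.2, 67.0), (32.6, 45.0), (33.5, 45.0), (34.6, 44.0), (35.5, 45.0)]
```

View pics/w14c.png

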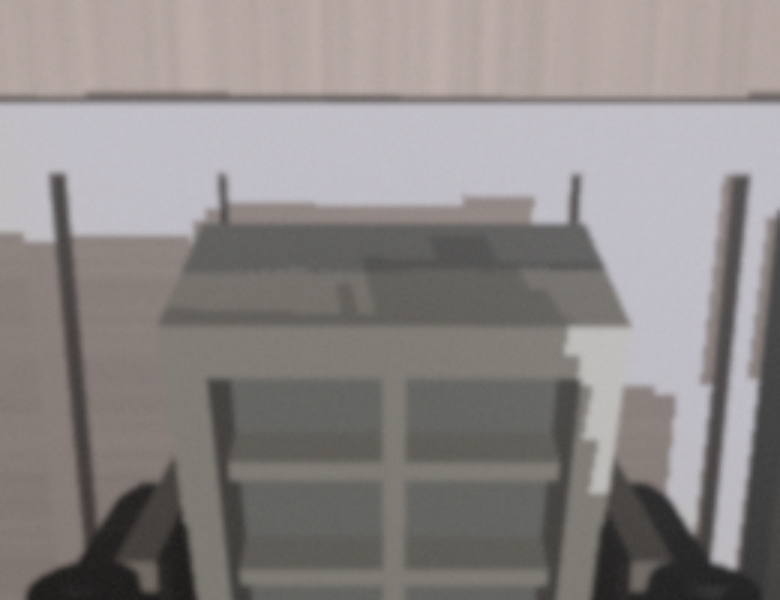

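The fast descent made the nose of M2 ride on the far wall. It has pitched in the grip, and the carriage was nudged a few mm inward. I'll set it down slowly, tail first and with a light grip, so it levels.

Request:
move_arm([
  {"tx": -0.3,"ty": 0.1,"tz": 0,"rx": 0,"ry": 0,"rz": 0,"gripper": -0.5},
  {"tx": 0,"ty": 0,"tz": 0.3,"rx": 0,"ry": 0,"rz": 0,"gripper": -0.5},
  {"tx": 0,"ty": 0,"tz": 0.3,"rx": 0,"ry": 0,"rz": 0,"gripper": -0.5},
  {"tx": 0,"ty": 0,"tz": 0.2,"rx": 0,"ry": 0,"rz": 0,"gripper": -0.5},
  {"tx": 0,"ty": 0,"tz": 0.2,"rx": 0,"ry": 0,"rz": 0,"gripper": -0.5},
  {"tx": 0,"ty": 0,"tz": 0,"rx": 0,"ry": 0,"rz": 0,"gripper": -0.5},
], squeeze=20)

```text
clock: 19.05
eef_pos: [569.4, 6.5, 17.3]
tcp_rot: [-3.142, -0.002, 0.019]
contact_force: [0.6, 0.2, 6.1]
opening: 0.623
```

Request:
move_arm([
  {"tx": 0,"ty": 0,"tz": 0.2,"rx": 0,"ry": 0,"rz": 0,"gripper": -0.5},
  {"tx": 0,"ty": 0,"tz": 0.2,"rx": 0,"ry": 0,"rz": 0,"gripper": -0.5},
  {"tx": 0,"ty": 0,"tz": 0.2,"rx": 0,"ry": 0,"rz": 0,"gripper": -0.5},
  {"tx": 0,"ty": 0,"tz": 0,"rx": 0,"ry": 0,"rz": 0,"gripper": -0.5},
])

```text
clock: 19.45
eef_pos: [571.9, 6.6, 12.4]
tcp_rot: [3.142, -0.007, 0.019]
contact_force: [4.3, 1.7, 9.0]
opening: 0.627
```

```bash
sed -i '/^for v in range(135/,$d' hl.py; python3 hl.py w15 -85 -10
```

```text
19.45 [571.9   6.6  12.4] [ 3.142 -0.007  0.019] 0.627 [4.3 1.7 9. ]
27038 tool x [-38.7  20.6  61.8] y [-24.5  24.5] z [-63.1 -47.2 -24.1]
x 20 rim y -26.4 27.9
x 30 rim y -26.4 27.8
x 40 rim y -26.4 27.9
bay y [-28.3  29.7] ctr 0.72 floor x 44.0 48.7 tilt -0.001
[(120, 64.4, 10.0), (125, 61.9, 12.0), (130, 61.7, 60.0), (135, 59.8, 59.0), (140, 57.8, 58.0), (145, 55.9, 59.0), (150, 54.0, 60.0), (155, 51.9, 59.0), (160, 46.8, 37.0), (165, 44.5, 37.0), (170, 44.4, 50.0), (175, 43.8, 58.0), (180, 43.2, 65.0), (185, 42.5, 71.0), (190, 41.9, 77.0), (195, 39.9, 76.0)]
```

Request:
move_arm([
  {"tx": 0,"ty": 0,"tz": 0.15,"rx": 0,"ry": 0,"rz": 0,"gripper": -0.5},
  {"tx": 0,"ty": 0,"tz": 0.15,"rx": 0,"ry": 0,"rz": 0,"gripper": -0.5},
  {"tx": 0,"ty": 0,"tz": 0,"rx": 0,"ry": 0,"rz": 0,"gripper": 0.5},
  {"tx": 0,"ty": 0,"tz": 0,"rx": 0,"ry": 0,"rz": 0,"gripper": 0.5},
  {"tx": 0,"ty": 0,"tz": -2,"rx": 0,"ry": 0,"rz": 0,"gripper": 0.5},
  {"tx": -1,"ty": 0,"tz": -4,"rx": 0,"ry": 0,"rz": 0,"gripper": 0.5},
  {"tx": -3,"ty": 0,"tz": -3,"rx": 0,"ry": 0,"rz": 0,"gripper": 0.5},
  {"tx": -3,"ty": 0.5,"tz": -2,"rx": 0,"ry": 0,"rz": 0,"gripper": 1},
  {"tx": -3,"ty": 0,"tz": 0,"rx": 0,"ry": 0,"rz": 0,"gripper": 1},
  {"tx": 0,"ty": 0,"tz": 0,"rx": 0,"ry": 0,"rz": 0,"gripper": 1},
])

```text
clock: 20.5
eef_pos: [464.5, -0.5, 117.7]
tcp_rot: [-3.142, 0.002, 0.019]
contact_force: [0.2, -0.3, 0.6]
opening: 1.002
```

```bash
cat > bl.py <<'E'
from h import *
import sys
s=r.sense();a,d=r.grab_frame('wrist');np.savez(sys.argv[1],a=a,d=d,p=s['eef_pos'],o=s['tcp_rot']);save(a,sys.argv[1])
print(s['clock'],np.round(s['eef_pos'],1),np.round(s['tcp_rot'],3))
w=world('wrist',d,s)
def comp(lo,hi,mn=500,name=''):
  k=((w[...,2]>lo)&(w[...,2]<hi)&(w[...,0]>440)&(w[...,0]<650)&(abs(w[...,1]-5)<150)).astype('u1')
  n,l,st,ce=cv2.connectedComponentsWithStats(k,connectivity=4)
  for i in range(1,n):
    if st[i,4]<mn: continue
    P=w[l==i];(cx,cy),(A,B),an=cv2.minAreaRect(P[:,:2].astype('f4'))
    print(name,st[i],'c',round(cx,1),round(cy,1),'z',np.percentile(P[:,2],[5,50,95]).round(1),'AB',round(A,1),round(B,1),round(an,1),'x',P[:,0].min().round(1),P[:,0].max().round(1),'y',P[:,1].min().round(1),P[:,1].max().round(1))
comp(34,42,400,'floor');comp(55,63,150,'wall');comp(64,73,200,'mould');comp(73,84,200,'packer')
E
python3 bl.py w16
```

```text
20.5 [464.5  -0.5 117.7] [-3.142e+00  2.000e-03  1.900e-02]
floor [  141     0    95   171 13156] c 547.3 97.1 z [35.8 37.  38.5] AB 121.2 57.0 1.0 x 486.3 608.1 y 67.7 126.5
floor [ 233    0   38  171 4957] c 548.1 51.4 z [35.8 37.  38.7] AB 121.1 21.6 0.9 x 487.5 608.7 y 39.8 62.9
floor [ 358    0   37  171 4991] c 549.7 -39.9 z [35.8 37.  38.6] AB 121.1 21.6 1.0 x 489.1 610.4 y -51.6 -28.3
floor [ 392    0   77  171 3061] c 550.3 -85.5 z [35.8 37.  40.4] AB 121.0 57.6 0.7 x 489.5 610.5 y -114.8 -56.1
floor [ 276  122   76   49 3637] c 506.9 5.0 z [35.8 37.  38.2] AB 37.3 58.3 1.0 x 488.0 526.0 y -24.4 34.3
wall [ 278    0   70  112 1902] c 568.5 5.9 z [56.6 59.8 61.3] AB 69.8 44.3 1.0 x 533.2 603.0 y -16.8 28.6
wall [401   0  12 133 385] c 562.5 -57.3 z [55.4 58.9 62.6] AB 83.8 0.9 0.9 x 520.6 604.4 y -58.2 -56.4
wall [ 415    0   76  123 2496] c 566.5 -85.6 z [55.8 59.7 61.7] AB 77.2 43.1 0.8 x 527.7 605.3 y -107.4 -63.9
wall [ 145  173  338   49 5399] c 470.9 4.4 z [57.3 58.9 60.5] AB 35.9 250.3 1.0 x 452.2 490.9 y -120.6 129.7
mould [ 269    0   87  122 2590] c 563.7 5.8 z [65.7 66.9 68.1] AB 73.4 54.2 1.0 x 526.5 600.7 y -21.7 33.5
mould [ 404    0   97  133 3084] c 561.8 -84.3 z [65.  66.8 68.1] AB 81.4 55.0 0.7 x 520.8 602.4 y -112.2 -56.3
mould [ 239  208  149   34 1323] c 452.6 4.3 z [64.7 69.9 72.7] AB 23.0 111.3 1.1 x 440.1 463.2 y -51.4 59.7
packer [241 237 147   9 635] c 442.1 3.2 z [73.1 74.1 75.5] AB 4.9 107.4 0.5 x 440.0 444.9 y -50.5 56.9
```

View pics/w16.png

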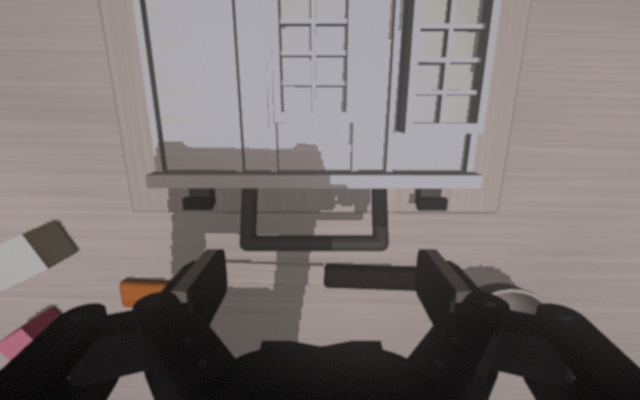

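M2 lies flat (top z 67 all over), and so does M1. The carriage has been pushed in 12 mm. I'll hook the bar with closed fingers and draw it out again.

Request:
move_arm([
  {"tx": -0.4,"ty": -0.4,"tz": 0,"rx": 0,"ry": 0,"rz": 0,"gripper": -1},
  {"tx": 0,"ty": 0,"tz": 0,"rx": 0,"ry": 0,"rz": 0,"gripper": -1},
  {"tx": 0,"ty": 0,"tz": 0,"rx": 0,"ry": 0,"rz": 0,"gripper": -1},
  {"tx": 0,"ty": 0,"tz": 0,"rx": 0,"ry": 0,"rz": 0,"gripper": -1},
  {"tx": 0,"ty": 0,"tz": 2,"rx": 0,"ry": 0,"rz": 0,"gripper": -1},
  {"tx": 0,"ty": 0,"tz": 2,"rx": 0,"ry": 0,"rz": 0,"gripper": -1},
  {"tx": 0,"ty": 0,"tz": 2,"rx": 0,"ry": 0,"rz": 0,"gripper": -1},
  {"tx": 0,"ty": 0,"tz": 1.5,"rx": 0,"ry": 0,"rz": 0,"gripper": -1},
  {"tx": 0,"ty": 0,"tz": 1.5,"rx": 0,"ry": 0,"rz": 0,"gripper": -1},
  {"tx": 0,"ty": 0,"tz": 1.0,"rx": 0,"ry": 0,"rz": 0,"gripper": -1},
  {"tx": 0,"ty": 0,"tz": 0,"rx": 0,"ry": 0,"rz": 0,"gripper": -1},
])

```text
clock: 21.65
eef_pos: [463.3, 3.5, 16.4]
tcp_rot: [-3.142, 0.002, 0.019]
contact_force: [0.4, -0.6, 0.2]
opening: 0.005
```

Request:
move_arm([
  {"tx": -0.4,"ty": 0,"tz": 0,"rx": 0,"ry": 0,"rz": 0,"gripper": -1},
  {"tx": -0.4,"ty": 0,"tz": 0,"rx": 0,"ry": 0,"rz": 0,"gripper": -1},
  {"tx": -0.4,"ty": 0,"tz": 0,"rx": 0,"ry": 0,"rz": 0,"gripper": -1},
  {"tx": -0.2,"ty": 0,"tz": 0,"rx": 0,"ry": 0,"rz": 0,"gripper": -1},
  {"tx": 0,"ty": 0,"tz": 0,"rx": 0,"ry": 0,"rz": 0,"gripper": -1},
])

```text
clock: 22.15
eef_pos: [451.0, 3.2, 18.2]
tcp_rot: [3.142, -0.002, 0.019]
contact_force: [3.5, 0.5, 1.0]
opening: -0.007
```

Request:
move_arm([
  {"tx": -0.4,"ty": 0,"tz": 0.1,"rx": 0,"ry": 0,"rz": 0,"gripper": -1},
  {"tx": -0.4,"ty": 0,"tz": 0.1,"rx": 0,"ry": 0,"rz": 0,"gripper": -1},
  {"tx": -0.3,"ty": 0,"tz": 0,"rx": 0,"ry": 0,"rz": 0,"gripper": -1},
  {"tx": -0.2,"ty": 0,"tz": 0,"rx": 0,"ry": 0,"rz": 0,"gripper": -1},
  {"tx": 0,"ty": 0,"tz": 0,"rx": 0,"ry": 0,"rz": 0,"gripper": -1},
])

```text
clock: 22.65
eef_pos: [441.3, 3.0, 16.5]
tcp_rot: [3.142, -0.008, 0.019]
contact_force: [13.4, 0.1, -6.6]
opening: 0.001
```

Request:
move_arm([
  {"tx": -0.15,"ty": 0,"tz": 0,"rx": 0,"ry": 0,"rz": 0,"gripper": -1},
  {"tx": 0.3,"ty": 0,"tz": -1.5,"rx": 0,"ry": 0,"rz": 0,"gripper": -1},
  {"tx": 0.1,"ty": 0,"tz": -3,"rx": 0,"ry": 0,"rz": 0,"gripper": -1},
  {"tx": 0,"ty": -2,"tz": -3.5,"rx": 0,"ry": 0,"rz": -0.8,"gripper": 0},
  {"tx": -0.2,"ty": -4.6,"tz": 0,"rx": 0,"ry": 0,"rz": -0.8,"gripper": 1},
  {"tx": -0.1,"ty": -4.6,"tz": 0,"rx": 0,"ry": 0,"rz": -0.8,"gripper": 1},
  {"tx": 0,"ty": -4.6,"tz": 0,"rx": 0,"ry": 0,"rz": -0.8,"gripper": 1},
  {"tx": 0,"ty": -4.6,"tz": 0,"rx": 0,"ry": 0,"rz": -0.8,"gripper": 1},
  {"tx": 0.1,"ty": -4.6,"tz": 0,"rx": 0,"ry": 0,"rz": -0.8,"gripper": 1},
  {"tx": 0.2,"ty": -4.6,"tz": 0,"rx": 0,"ry": 0,"rz": -0.8,"gripper": 1},
  {"tx": 0.2,"ty": -4.6,"tz": 0,"rx": 0,"ry": 0,"rz": -0.8,"gripper": 1},
  {"tx": 0.1,"ty": -3,"tz": 0.5,"rx": 0,"ry": 0,"rz": -0.3,"gripper": 1},
])

```text
clock: 23.85
eef_pos: [413.2, 376.8, 90.7]
tcp_rot: [3.142, 0.001, 0.138]
contact_force: [0.3, 1.2, -0.6]
opening: 1.003
```

```bash
python3 wl.py w17
```

```text
23.85 [413.19590977 376.79644646  90.72281801] [3.14153406e+00 5.57460784e-04 1.37774661e-01]
22 [ 279  126   75  131 3241] c 420.6 379.9 z 28.8 LxB 102.1 54.2 dir 0.145 [129. 124. 120.]
35 [ 291    0   87   20 1108] c 547.2 386.2 z 38.9 LxB 53.9 10.1 dir -1.553 [174. 171. 178.]
35 [ 114  109   58  200 8212] c 386.4 506.0 z 41.2 LxB 157.6 35.3 dir 0.049 [158. 115.  72.]
35 [ 417  208   81   56 2872] c 401.6 268.9 z 38.9 LxB 54.4 37.2 dir -1.122 [175. 172. 176.]
35 [389 314  43  44 998] c 312.8 282.9 z 38.7 LxB 33.9 31.0 dir -0.995 [156.5  92.  110. ]
```

Request:
move_arm([
  {"tx": 0.8,"ty": -0.2,"tz": 3.0,"rx": 0,"ry": 0,"rz": -0.4,"gripper": 1},
  {"tx": 0,"ty": 0,"tz": 4.0,"rx": 0,"ry": 0,"rz": 0,"gripper": 1},
  {"tx": 0,"ty": 0,"tz": 3.0,"rx": 0,"ry": 0,"rz": 0,"gripper": 1},
  {"tx": 0,"ty": 0,"tz": 1.5,"rx": 0,"ry": 0,"rz": 0,"gripper": 1},
  {"tx": 0,"ty": 0,"tz": 0.5,"rx": 0,"ry": 0,"rz": 0,"gripper": 1},
  {"tx": 0,"ty": 0,"tz": 0,"rx": 0,"ry": 0,"rz": 0,"gripper": -0.5},
  {"tx": 0,"ty": 0,"tz": 0,"rx": 0,"ry": 0,"rz": 0,"gripper": -0.5},
  {"tx": 0,"ty": 0,"tz": 0,"rx": 0,"ry": 0,"rz": 0,"gripper": -0.5},
  {"tx": 0,"ty": 0,"tz": 0,"rx": 0,"ry": 0,"rz": 0,"gripper": -0.5},
  {"tx": 0,"ty": 0,"tz": -2.0,"rx": 0,"ry": 0,"rz": 0,"gripper": -0.5},
  {"tx": 0,"ty": 0,"tz": -4.0,"rx": 0,"ry": 0,"rz": 0,"gripper": -0.5},
  {"tx": 0,"ty": 0,"tz": -4.0,"rx": 0,"ry": 0,"rz": 0,"gripper": -0.5},
], squeeze=50)

```text
clock: 25.1
eef_pos: [421.4, 376.8, 71.8]
tcp_rot: [3.141, 0.001, 0.143]
contact_force: [0.5, 1.4, -0.7]
opening: 0.62
```

```bash
python3 -c "
from h import *
s=r.sense();print(s['eef_pos'],s['opening'])
plan((550,97.5,68,0.018))"
```

```text
[421.3670065  376.84759104  71.76765126] 0.6195021768902608
-> (550, 97.5, 68, 0.018) 7 rows
[1.25, 4.21, 0.05, 1.02]
[1.33, 4.19, 0.05, 1.02]
[1.4, 4.16, 0.05, 1.02]
[1.47, 4.14, 0.05, 1.02]
[1.55, 4.11, 0.05, 1.02]
[1.62, 4.08, 0.05, 1.02]
[1.69, 4.05, 0.05, 1.02]
```

Request:
move_arm([
  {"tx": 1.2,"ty": 4.2,"tz": 0,"rx": 0,"ry": 0,"rz": 1.0,"gripper": -0.5},
  {"tx": 1.3,"ty": 4.2,"tz": 0,"rx": 0,"ry": 0,"rz": 1.0,"gripper": -0.5},
  {"tx": 1.4,"ty": 4.2,"tz": 0,"rx": 0,"ry": 0,"rz": 1.0,"gripper": -0.5},
  {"tx": 1.5,"ty": 4.1,"tz": 0,"rx": 0,"ry": 0,"rz": 1.0,"gripper": -0.5},
  {"tx": 1.5,"ty": 4.1,"tz": 0,"rx": 0,"ry": 0,"rz": 1.0,"gripper": -0.5},
  {"tx": 1.6,"ty": 4.1,"tz": 0,"rx": 0,"ry": 0,"rz": 1.0,"gripper": -0.5},
  {"tx": 1.7,"ty": 4.0,"tz": 0.5,"rx": 0,"ry": 0,"rz": 1.0,"gripper": -0.5},
  {"tx": 0,"ty": 0,"tz": 1,"rx": 0,"ry": 0,"rz": 0.1,"gripper": -0.5},
  {"tx": 0,"ty": 0,"tz": 1,"rx": 0,"ry": 0,"rz": 0,"gripper": -0.5},
  {"tx": 0,"ty": 0,"tz": 0,"rx": 0,"ry": 0,"rz": 0,"gripper": -0.5},
])

```text
clock: 26.1
eef_pos: [548.0, 98.9, 44.3]
tcp_rot: [3.141, 0.003, 0.019]
contact_force: [-0.4, -0.0, -1.2]
opening: 0.62
```

```bash
python3 hl.py w18 -85 -10
```

```text
26.1 [548.   98.9  44.3] [3.141e+00 3.000e-03 1.900e-02] 0.62 [-0.4 -0.  -1.2]
25379 tool x [-37.9  19.1  69.9] y [-24.5  24.5] z [-57.5 -43.5 -14.4]
x 20 rim y -26.3 27.8
x 30 rim y -26.4 28.0
x 40 rim y -26.3 27.9
bay y [-25.6  32.5] ctr 3.45 floor x 45.1 59.5 tilt 0.003
[(120, 64.8, 57.0), (125, 62.4, 57.0), (130, 59.0, 37.0), (135, 56.3, 38.0), (140, 53.5, 37.0), (145, 50.7, 37.0), (150, 47.9, 37.0), (155, 45.3, 38.0), (160, 49.1, 84.0), (165, 49.3, 99.0), (170, 47.6, 100.0), (175, 45.9, 101.0), (180, 44.1, 101.0), (185, 39.2, 88.0), (190, 37.0, 88.0), (195, 34.6, 87.0)]
```

Request:
move_arm([
  {"tx": 0.8,"ty": 0.27,"tz": 0,"rx": 0,"ry": 0,"rz": 0,"gripper": -0.5},
  {"tx": 0,"ty": 0,"tz": 0.7,"rx": 0,"ry": 0,"rz": 0,"gripper": -0.5},
  {"tx": 0,"ty": 0,"tz": 0.5,"rx": 0,"ry": 0,"rz": 0,"gripper": -0.5},
  {"tx": 0,"ty": 0,"tz": 0.4,"rx": 0,"ry": 0,"rz": 0,"gripper": -0.5},
  {"tx": 0,"ty": 0,"tz": 0,"rx": 0,"ry": 0,"rz": 0,"gripper": -0.5},
  {"tx": 0,"ty": 0,"tz": 0,"rx": 0,"ry": 0,"rz": 0,"gripper": -0.5},
])

```text
clock: 26.75
eef_pos: [557.5, 96.1, 29.4]
tcp_rot: [3.142, 0.0, 0.019]
contact_force: [0.0, 0.5, -1.9]
opening: 0.622
```

```bash
python3 hl.py w19 -85 -10
```

```text
26.75 [557.5  96.1  29.4] [3.142 0.    0.019] 0.622 [ 0.   0.5 -1.9]
25951 tool x [-37.8  20.1  61.3] y [-24.5  24.5] z [-57.4 -43.4 -28.8]
x 20 rim y -26.4 27.7
x 30 rim y -26.4 27.9
x 40 rim y -26.5 27.9
bay y [-28.7  29.6] ctr 0.43 floor x 47.0 61.3 tilt 0.154
[(120, 64.4, 24.0), (125, 61.8, 26.0), (130, 60.8, 59.0), (135, 58.7, 59.0), (140, 56.5, 59.0), (145, 54.4, 60.0), (150, 52.1, 59.0), (155, 46.9, 36.0), (160, 49.2, 70.0), (165, 48.9, 82.0), (170, 47.8, 86.0), (175, 45.9, 86.0), (180, 44.1, 86.0), (185, 38.9, 72.0), (190, 36.8, 72.0), (195, 34.7, 72.0)]
```

Request:
move_arm([
  {"tx": -0.15,"ty": 0,"tz": 0,"rx": 0,"ry": 0,"rz": 0,"gripper": -0.5},
  {"tx": 0,"ty": 0,"tz": 0.3,"rx": 0,"ry": 0,"rz": 0,"gripper": -0.5},
  {"tx": 0,"ty": 0,"tz": 0.3,"rx": 0,"ry": 0,"rz": 0,"gripper": -0.5},
  {"tx": 0,"ty": 0,"tz": 0.3,"rx": 0,"ry": 0,"rz": 0,"gripper": -0.5},
  {"tx": 0,"ty": 0,"tz": 0.3,"rx": 0,"ry": 0,"rz": 0,"gripper": -0.5},
  {"tx": 0,"ty": 0,"tz": 0.2,"rx": 0,"ry": 0,"rz": 0,"gripper": -0.5},
  {"tx": 0,"ty": 0,"tz": 0.1,"rx": 0,"ry": 0,"rz": 0,"gripper": -0.5},
  {"tx": 0,"ty": 0,"tz": 0,"rx": 0,"ry": 0,"rz": 0,"gripper": -0.5},
])

```text
clock: 27.6
eef_pos: [556.2, 96.0, 14.4]
tcp_rot: [3.142, 0.0, 0.019]
contact_force: [-0.7, -0.3, -2.0]
opening: 0.624
```

Request:
move_arm([
  {"tx": 0,"ty": 0,"tz": 0.2,"rx": 0,"ry": 0,"rz": 0,"gripper": -0.5},
  {"tx": 0,"ty": 0,"tz": 0.15,"rx": 0,"ry": 0,"rz": 0,"gripper": -0.5},
  {"tx": 0.2,"ty": 0,"tz": 0,"rx": 0,"ry": 0,"rz": 0,"gripper": -0.5},
  {"tx": 0.1,"ty": 0,"tz": 0,"rx": 0,"ry": 0,"rz": 0,"gripper": -0.5},
  {"tx": 0,"ty": 0,"tz": 0,"rx": 0,"ry": 0,"rz": 0,"gripper": 0.55},
  {"tx": 0,"ty": 0,"tz": 0,"rx": 0,"ry": 0,"rz": 0,"gripper": 0.55},
  {"tx": 0,"ty": 0,"tz": -2,"rx": 0,"ry": 0,"rz": 0,"gripper": 0.6},
  {"tx": 0,"ty": 0,"tz": -3,"rx": 0,"ry": 0,"rz": 0,"gripper": 0.6},
  {"tx": 0,"ty": 4.5,"tz": 0,"rx": 0,"ry": 0,"rz": 0,"gripper": 0.6},
  {"tx": 0,"ty": 4.5,"tz": 0,"rx": 0,"ry": 0,"rz": 0,"gripper": 0.6},
  {"tx": 0,"ty": 0,"tz": 0,"rx": 0,"ry": 0,"rz": 0,"gripper": 0.6},
  {"tx": 0,"ty": 0,"tz": 0,"rx": 0,"ry": 0,"rz": 0,"gripper": 0.6},
])

```text
clock: 28.8
eef_pos: [561.0, 5.2, 61.1]
tcp_rot: [-3.141, -0.0, 0.017]
contact_force: [0.4, -0.1, 0.6]
opening: 0.801
```

```bash
python3 bl.py w20
```

```text
28.8 [561.    5.2  61.1] [-3.141 -0.     0.017]
floor [ 225  145   46  191 5537] c 542.8 51.4 z [36.  37.  38.8] AB 134.0 21.6 1.3 x 475.8 609.6 y 39.1 63.2
floor [270 145  97  11 863] c 607.3 6.6 z [35.9 37.1 40.8] AB 6.1 58.3 1.0 x 603.7 610.8 y -22.6 35.7
floor [ 368  145   44  190 5771] c 544.3 -40.3 z [35.9 37.  38.7] AB 133.9 21.3 0.8 x 477.3 611.3 y -51.8 -28.8
floor [ 414  145  104  103 1220] c 578.8 -85.2 z [35.9 37.3 41.3] AB 66.3 57.2 1.2 x 545.1 612.6 y -113.1 -56.4
floor [ 277  309   84   27 2094] c 486.2 4.6 z [36.  37.1 40.8] AB 58.6 20.2 89.7 x 476.2 496.4 y -24.7 33.8
wall [  86  125  465   20 8900] c 617.7 6.9 z [57.8 59.  60.1] AB 10.2 251.6 1.0 x 610.6 624.9 y -118.9 132.8
wall [103 149 114 108 736] c 590.0 80.2 z [55.4 59.1 62.5] AB 83.6 41.4 41.3 x 545.0 608.9 y 67.8 123.3
wall [269 156  99   3 187] c 605.6 6.4 z [55.5 58.9 62.8] AB 0.5 53.4 0.9 x 605.0 606.3 y -20.3 33.1
wall [422 158 112  97 673] c 590.3 -69.2 z [55.4 59.  62.6] AB 39.3 78.7 48.0 x 548.1 606.5 y -110.1 -56.3
wall [ 113  165   89  128 3584] c 559.3 97.2 z [55.7 59.6 61.7] AB 82.0 42.6 1.2 x 517.8 600.1 y 76.3 119.2
wall [ 278  173   81  123 3073] c 559.5 5.7 z [55.8 59.7 61.7] AB 75.8 44.4 1.0 x 521.3 597.2 y -17.1 28.4
wall [ 439  175   85  128 3366] c 557.1 -86.2 z [55.6 59.5 61.6] AB 81.6 42.6 0.8 x 516.5 598.2 y -107.8 -64.8
mould [  96  151  116  142 4115] c 566.3 95.5 z [64.9 66.8 67.9] AB 84.3 55.4 1.0 x 523.8 608.8 y 67.6 123.7
mould [ 267  158  103  151 4955] c 560.3 5.6 z [65.5 66.9 67.9] AB 91.1 54.4 0.8 x 514.8 606.2 y -22.1 33.5
mould [ 427  161  114  131 3800] c 566.8 -84.4 z [64.8 66.8 67.9] AB 78.7 55.4 1.0 x 527.8 606.5 y -112.2 -56.1
```

Request:
move_arm([
  {"tx": 0,"ty": 0,"tz": 2,"rx": 0,"ry": 0,"rz": 0,"gripper": 0.6},
  {"tx": 0,"ty": 0,"tz": 1.5,"rx": 0,"ry": 0,"rz": 0,"gripper": 0.6},
  {"tx": 0,"ty": 0,"tz": 1.2,"rx": 0,"ry": 0,"rz": 0,"gripper": 0.6},
  {"tx": 0,"ty": 0,"tz": 0,"rx": 0,"ry": 0,"rz": 0,"gripper": 0.1},
  {"tx": 0,"ty": 0,"tz": 0,"rx": 0,"ry": 0,"rz": 0,"gripper": 0.1},
  {"tx": 0,"ty": 0,"tz": 0,"rx": 0,"ry": 0,"rz": 0,"gripper": 0.1},
  {"tx": 0.3,"ty": 0,"tz": 0,"rx": 0,"ry": 0,"rz": 0,"gripper": 0.1},
  {"tx": 0.3,"ty": 0,"tz": 0,"rx": 0,"ry": 0,"rz": 0,"gripper": 0.1},
  {"tx": 0,"ty": 0,"tz": 0,"rx": 0,"ry": 0,"rz": 0,"gripper": 0.1},
], squeeze=20)

```text
clock: 29.75
eef_pos: [567.3, 6.2, 14.3]
tcp_rot: [-3.142, -0.0, 0.019]
contact_force: [-0.3, 0.1, -2.3]
opening: 0.627
```

Request:
move_arm([
  {"tx": 0,"ty": 0,"tz": 0,"rx": 0,"ry": 0,"rz": 0,"gripper": 0.6},
  {"tx": 0,"ty": 0,"tz": 0,"rx": 0,"ry": 0,"rz": 0,"gripper": 0.6},
  {"tx": 0,"ty": 0,"tz": -2,"rx": 0,"ry": 0,"rz": 0,"gripper": 0.6},
  {"tx": 0,"ty": 0,"tz": -3,"rx": 0,"ry": 0,"rz": 0,"gripper": 0.6},
  {"tx": 0,"ty": 4.5,"tz": 0,"rx": 0,"ry": 0,"rz": 0,"gripper": 0.6},
  {"tx": 0,"ty": 4.5,"tz": 0,"rx": 0,"ry": 0,"rz": 0,"gripper": 0.6},
  {"tx": 0,"ty": 0,"tz": 0,"rx": 0,"ry": 0,"rz": 0,"gripper": 0.6},
])

```text
clock: 30.45
eef_pos: [569.5, -88.0, 64.9]
tcp_rot: [3.14, -0.002, 0.016]
contact_force: [1.0, 0.7, 0.1]
opening: 0.797
```

Request:
move_arm([
  {"tx": 0,"ty": -0.3,"tz": 2,"rx": 0,"ry": 0,"rz": 0,"gripper": 0.6},
  {"tx": 0,"ty": 0,"tz": 1.7,"rx": 0,"ry": 0,"rz": 0,"gripper": 0.6},
  {"tx": 0,"ty": 0,"tz": 1.4,"rx": 0,"ry": 0,"rz": 0,"gripper": 0.6},
  {"tx": 0,"ty": 0,"tz": 0,"rx": 0,"ry": 0,"rz": 0,"gripper": 0.1},
  {"tx": 0,"ty": 0,"tz": 0,"rx": 0,"ry": 0,"rz": 0,"gripper": 0.1},
  {"tx": 0,"ty": 0,"tz": 0,"rx": 0,"ry": 0,"rz": 0,"gripper": 0.1},
  {"tx": 0.3,"ty": 0,"tz": 0,"rx": 0,"ry": 0,"rz": 0,"gripper": 0.1},
  {"tx": 0.3,"ty": 0,"tz": 0,"rx": 0,"ry": 0,"rz": 0,"gripper": 0.1},
  {"tx": 0,"ty": 0,"tz": 0,"rx": 0,"ry": 0,"rz": 0,"gripper": 0.1},
])

```text
clock: 31.35
eef_pos: [574.7, -81.3, 13.5]
tcp_rot: [3.141, 0.0, 0.019]
contact_force: [-1.6, -5.0, -2.1]
opening: 0.627
```

Request:
move_arm([
  {"tx": 0,"ty": 0,"tz": 0,"rx": 0,"ry": 0,"rz": 0,"gripper": 0.6},
  {"tx": 0,"ty": 0,"tz": 0,"rx": 0,"ry": 0,"rz": 0,"gripper": 0.6},
  {"tx": 0,"ty": 0,"tz": -2,"rx": 0,"ry": 0,"rz": 0,"gripper": 0.6},
  {"tx": -1,"ty": 0,"tz": -3,"rx": 0,"ry": 0,"rz": 0,"gripper": 0.6},
  {"tx": -3,"ty": -3,"tz": 0,"rx": 0,"ry": 0,"rz": 0,"gripper": 0.6},
  {"tx": -2,"ty": -3,"tz": 0,"rx": 0,"ry": 0,"rz": 0,"gripper": 0.6},
  {"tx": 0,"ty": -3,"tz": 0,"rx": 0,"ry": 0,"rz": 0,"gripper": 0.6},
  {"tx": 0,"ty": 0,"tz": 0,"rx": 0,"ry": 0,"rz": 0,"gripper": 0.6},
])

```text
clock: 32.15
eef_pos: [512.6, 10.8, 63.7]
tcp_rot: [-3.141, -0.001, 0.021]
contact_force: [0.5, 0.0, 0.2]
opening: 0.801
```

```bash
python3 bl.py w21 | grep -v "^wall"
```

```text
32.15 [512.6  10.8  63.7] [-3.141e+00 -1.000e-03  2.100e-02]
floor [ 231   52   47  218 7502] c 545.1 51.2 z [35.9 37.  38.9] AB 136.0 21.7 1.1 x 476.9 613.1 y 39.1 63.1
floor [ 380   53   51  218 7025] c 546.8 -40.4 z [35.9 37.  39. ] AB 135.9 21.6 1.1 x 478.8 614.8 y -51.7 -28.3
floor [ 284  219   90   52 4443] c 496.0 4.7 z [35.9 37.  39.2] AB 36.6 58.8 1.6 x 477.6 515.1 y -24.7 34.1
floor [ 422  219   90   52 3229] c 494.7 -86.9 z [35.9 37.  39.9] AB 60.1 33.2 83.6 x 479.3 514.5 y -115.5 -58.6
floor [ 149  220   86   50 1843] c 489.9 94.4 z [36.  37.1 40.4] AB 27.5 63.9 16.0 x 476.0 512.0 y 67.3 124.4
mould [ 278   44  110  175 6072] c 568.4 5.5 z [65.6 66.9 68. ] AB 90.6 54.3 1.1 x 522.6 614.2 y -22.1 33.2
mould [ 435   47  132  185 6915] c 565.9 -82.0 z [65.  66.8 68. ] AB 96.5 56.0 0.6 x 517.6 614.3 y -110.3 -53.5
mould [  94   49  129  194 7058] c 558.1 95.6 z [64.9 66.9 68. ] AB 102.7 55.5 1.0 x 506.9 609.8 y 67.2 123.9
mould [241 323  19  24 326] c 446.4 53.6 z [64.2 66.3 69.2] AB 11.7 12.7 89.9 x 440.0 452.7 y 47.7 59.4
```

```bash
python3 - <<'E'
from h import *
f=np.load('w21.npz');s=dict(eef_pos=f['p'],tcp_rot=f['o']);w=world('wrist',f['d'],s)
c,sn=np.cos(.019),np.sin(.019);B=np.array([545.9,5.4]);U=(w[...,0]-B[0])*c+(w[...,1]-B[1])*sn;V=-(w[...,0]-B[0])*sn+(w[...,1]-B[1])*c
for n,v0 in (('B1',90),('B2',0),('B3',-90)):
  k=(w[...,2]>66)&(w[...,2]<75)&(abs(V-v0)<40)&(U>-60)
  P=np.c_[U[k],V[k]-v0,w[k][:,2]];print(n,'u',np.percentile(P[:,0],[.3,99.7]).round(1),'v',np.percentile(P[:,1],[.5,99.5]).round(1),'plane',np.linalg.lstsq(np.c_[P[:,:2],np.ones(len(P))],P[:,2],rcond=None)[0].round(4))
  k=(w[...,2]<41)&(w[...,2]>33)&(abs(V-v0)<32)&(U>-64)&(U<-42);print('  floor v',np.percentile((V-v0)[k],[.5,99.5]).round(1))
  k=(w[...,2]<60)&(w[...,2]>42)&(abs(V-v0)<40)&(U>-62)&(U<-42);print('  rib v',np.sort((V-v0)[k])[[0,-1]].round(1),k.sum())
E
```

```text
B1 u [-37.  65.] v [-27.5  26.9] plane [ 8.00000e-04 -4.00000e-04  6.70316e+01]
  floor v [-26.1  29.8]
  rib v [-34.1  34.7] 286
B2 u [-22.3  67.5] v [-27.2  26.6] plane [1.30000e-03 5.00000e-04 6.70319e+01]
  floor v [-28.7  29.3]
  rib v [-33.9  34.3] 465
B3 u [-29.6  66.3] v [-25.   29.4] plane [1.0000e-03 2.0000e-04 6.6994e+01]
  floor v [-29.2  26.1]
  rib v [-34.1  34.8] 422
```

Request:
move_arm([
  {"tx": 2.3,"ty": -4.2,"tz": 0,"rx": 0,"ry": 0,"rz": 0,"gripper": 0.6},
  {"tx": 2.3,"ty": -4.2,"tz": 0,"rx": 0,"ry": 0,"rz": 0,"gripper": 0.6},
  {"tx": 0,"ty": 0,"tz": 0,"rx": 0,"ry": 0,"rz": 0.1,"gripper": 0.6},
  {"tx": 0,"ty": 0,"tz": 2,"rx": 0,"ry": 0,"rz": 0,"gripper": 0.6},
  {"tx": 0,"ty": 0,"tz": 1.6,"rx": 0,"ry": 0,"rz": 0,"gripper": 0.6},
  {"tx": 0,"ty": 0,"tz": 1.2,"rx": 0,"ry": 0,"rz": 0,"gripper": 0.6},
  {"tx": 0,"ty": 0,"tz": 0,"rx": 0,"ry": 0,"rz": 0,"gripper": 0.1},
  {"tx": 0,"ty": 0,"tz": 0,"rx": 0,"ry": 0,"rz": 0,"gripper": 0.1},
  {"tx": 0,"ty": 0,"tz": 0,"rx": 0,"ry": 0,"rz": 0,"gripper": 0.1},
  {"tx": 0.25,"ty": 0,"tz": 0,"rx": 0,"ry": 0,"rz": 0,"gripper": 0.1},
  {"tx": 0,"ty": 0,"tz": 0,"rx": 0,"ry": 0,"rz": 0,"gripper": 0.1},
])

```text
clock: 33.3
eef_pos: [558.8, 94.3, 15.1]
tcp_rot: [-3.139, 0.002, 0.016]
contact_force: [-3.4, 11.0, -5.2]
opening: 0.628
```

```bash
python3 -c "
from h import *
s=r.sense();p=s['eef_pos'];print(p)
plan((395,265,80,0.449),start=(p[0],p[1],65,0.019))"
```

```text
[558.81339912  94.33375887  15.12144975]
-> (395, 265, 80, 0.449) 5 rows
[-3.21, -3.47, -0.3, -4.93]
[-2.9, -3.74, -0.3, -4.93]
[-2.57, -3.97, -0.3, -4.93]
[-2.22, -4.18, -0.3, -4.93]
[-1.85, -4.35, -0.3, -4.93]
```

Request:
move_arm([
  {"tx": 0,"ty": 0,"tz": 0,"rx": 0,"ry": 0,"rz": 0,"gripper": 0.6},
  {"tx": 0,"ty": 0,"tz": 0,"rx": 0,"ry": 0,"rz": 0,"gripper": 0.6},
  {"tx": 0,"ty": 0,"tz": -2,"rx": 0,"ry": 0,"rz": 0,"gripper": 0.6},
  {"tx": 0,"ty": 0,"tz": -3.5,"rx": 0,"ry": 0,"rz": 0,"gripper": 0.6},
  {"tx": -3.2,"ty": -3.5,"tz": -0.5,"rx": 0,"ry": 0,"rz": -4.9,"gripper": 1},
  {"tx": -2.9,"ty": -3.7,"tz": 0,"rx": 0,"ry": 0,"rz": -4.9,"gripper": 1},
  {"tx": -2.6,"ty": -4.0,"tz": 0,"rx": 0,"ry": 0,"rz": -4.9,"gripper": 1},
  {"tx": -2.2,"ty": -4.2,"tz": 0,"rx": 0,"ry": 0,"rz": -4.9,"gripper": 1},
  {"tx": -1.8,"ty": -4.3,"tz": 0,"rx": 0,"ry": 0,"rz": -4.9,"gripper": 1},
  {"tx": 0,"ty": 0,"tz": 0,"rx": 0,"ry": 0,"rz": 0,"gripper": 1},
  {"tx": 0,"ty": 0,"tz": 0,"rx": 0,"ry": 0,"rz": 0,"gripper": 1},
])

```text
clock: 34.4
eef_pos: [397.0, 264.8, 75.6]
tcp_rot: [3.141, -0.001, 0.447]
contact_force: [-0.5, 0.3, 0.6]
opening: 1.001
```

```bash
python3 wl.py w22
```

```text
34.4 [397.04386881 264.79613471  75.62240446] [ 3.14134532e+00 -1.11515876e-03  4.46846102e-01]
35 [ 539   54  101  180 6864] c 522.2 97.5 z 37.8 LxB 106.4 68.5 dir 0.013 [152. 149. 151.]
35 [ 277  180   80   51 3992] c 401.5 268.9 z 38.9 LxB 54.2 36.3 dir -1.126 [137. 123. 108.]
35 [ 225  278   58   70 2993] c 302.8 275.3 z 38.8 LxB 55.4 36.8 dir 0.583 [135.  65.  77.]
```

Request:
move_arm([
  {"tx": 0.6,"ty": -0.2,"tz": 3.0,"rx": 0,"ry": 0,"rz": 0.1,"gripper": 1},
  {"tx": 0,"ty": 0,"tz": 4.0,"rx": 0,"ry": 0,"rz": 0,"gripper": 1},
  {"tx": 0,"ty": 0,"tz": 2.0,"rx": 0,"ry": 0,"rz": 0,"gripper": 1},
  {"tx": 0,"ty": 0,"tz": 1.0,"rx": 0,"ry": 0,"rz": 0,"gripper": 1},
  {"tx": 0,"ty": 0,"tz": 0,"rx": 0,"ry": 0,"rz": 0,"gripper": -0.5},
  {"tx": 0,"ty": 0,"tz": 0,"rx": 0,"ry": 0,"rz": 0,"gripper": -0.5},
  {"tx": 0,"ty": 0,"tz": 0,"rx": 0,"ry": 0,"rz": 0,"gripper": -0.5},
  {"tx": 0,"ty": 0,"tz": 0,"rx": 0,"ry": 0,"rz": 0,"gripper": -0.5},
  {"tx": 0,"ty": 0,"tz": -2.0,"rx": 0,"ry": 0,"rz": 0,"gripper": -0.5},
  {"tx": 0,"ty": 0,"tz": -4.0,"rx": 0,"ry": 0,"rz": 0,"gripper": -0.5},
  {"tx": 0,"ty": 0,"tz": -4.0,"rx": 0,"ry": 0,"rz": 0,"gripper": -0.5},
], squeeze=50)

```text
clock: 35.55
eef_pos: [401.1, 268.2, 76.4]
tcp_rot: [3.141, 0.001, 0.443]
contact_force: [0.8, 0.9, -1.5]
opening: 0.624
```

```bash
python3 -c "
from h import *
s=r.sense();p=s['eef_pos'];print(p,s['opening'])
plan((499,-85,80,0.019))"
```

```text
[401.05057333 268.22589517  76.38073365] 0.6239695212182623
-> (499, -85, 80, 0.019) 8 rows
[-0.79, 4.51, -0.05, 3.04]
[-0.55, 4.55, -0.05, 3.04]
[-0.31, 4.57, -0.05, 3.04]
[-0.06, 4.58, -0.05, 3.04]
[0.18, 4.58, -0.05, 3.04]
[0.42, 4.56, -0.05, 3.04]
[0.66, 4.53, -0.05, 3.04]
[0.9, 4.49, -0.05, 3.04]
```

Request:
move_arm([
  {"tx": -0.8,"ty": 4.5,"tz": 0,"rx": 0,"ry": 0,"rz": 3.05,"gripper": -0.5},
  {"tx": -0.55,"ty": 4.55,"tz": 0,"rx": 0,"ry": 0,"rz": 3.05,"gripper": -0.5},
  {"tx": -0.3,"ty": 4.55,"tz": 0,"rx": 0,"ry": 0,"rz": 3.05,"gripper": -0.5},
  {"tx": -0.05,"ty": 4.6,"tz": 0,"rx": 0,"ry": 0,"rz": 3.05,"gripper": -0.5},
  {"tx": 0.2,"ty": 4.6,"tz": 0,"rx": 0,"ry": 0,"rz": 3.05,"gripper": -0.5},
  {"tx": 0.4,"ty": 4.55,"tz": 0,"rx": 0,"ry": 0,"rz": 3.05,"gripper": -0.5},
  {"tx": 0.65,"ty": 4.5,"tz": 0,"rx": 0,"ry": 0,"rz": 3.05,"gripper": -0.5},
  {"tx": 0.9,"ty": 4.5,"tz": 0,"rx": 0,"ry": 0,"rz": 3.05,"gripper": -0.5},
  {"tx": 0,"ty": 0,"tz": 0,"rx": 0,"ry": 0,"rz": 0,"gripper": -0.5},
  {"tx": 0,"ty": 0,"tz": 0,"rx": 0,"ry": 0,"rz": 0,"gripper": -0.5},
])

```text
clock: 36.55
eef_pos: [499.0, -85.5, 75.5]
tcp_rot: [-3.142, -0.0, 0.015]
contact_force: [-0.8, 0.5, -2.0]
opening: 0.62
```

```bash
cat > pl.py <<'E'
from h import *
import sys
# held packer over a gap: tool-frame profile of packer front and the mould's near end, bay lateral centre
s=r.sense();a,d=r.grab_frame('wrist');np.savez(sys.argv[1],a=a,d=d,p=s['eef_pos'],o=s['tcp_rot']);save(a,sys.argv[1])
print(s['clock'],np.round(s['eef_pos'],1),np.round(s['tcp_rot'],3),round(s['opening'],3),np.round(s['contact_force'],1))
w=world('wrist',d,s);T=(w-s['eef_pos'])@Ro.from_euler('xyz',s['tcp_rot']).as_matrix()
m=(abs(T[...,1])<22);z0=s['eef_pos'][2]
def st(n,k,ax):
  P=T[k]
  if len(P)<20:return print(n,'few',len(P))
  print(n,len(P),'x',np.percentile(P[:,0],[1,99]).round(1),'y',np.percentile(P[:,1],[1,99]).round(1),'z',np.percentile(P[:,2],[2,50,98]).round(1))
st('packer',(abs(T[...,1])<29)&(T[...,2]>-75)&(T[...,2]<-22)&(w[...,2]>72)&(abs(T[...,0])<28),0)
st('mould',(w[...,2]>65.5)&(w[...,2]<69)&(abs(T[...,1])<32)&(T[...,0]>0)&(T[...,0]<150),0)
st('farwall',(w[...,2]>57)&(w[...,2]<62)&(abs(T[...,1])<22)&(T[...,0]>104)&(T[...,0]<150),0)
k=(w[...,2]>33)&(w[...,2]<41)&(abs(T[...,0])<60);st('floorall',k&(abs(T[...,1])<32),0)
# gaps between bays (floor strips 22 mm) give lateral centre
for lo,hi in((-60,-30),(30,60)):
  q=(w[...,2]>33)&(w[...,2]<40.5)&(T[...,1]>lo)&(T[...,1]<hi)&(T[...,0]>20)&(T[...,0]<110)
  if q.sum()>200: print('strip y',np.percentile(T[q][:,1],[1,99]).round(1),'ctr',np.percentile(T[q][:,1],[1,99]).mean().round(2),'fit',np.polyfit(T[q][:,0],T[q][:,1],1).round(3))
E
python3 pl.py w23
```

```text
36.55 [499.  -85.5  75.5] [-3.142 -0.     0.015] 0.62 [-0.8  0.5 -2. ]
packer 15997 x [-18.3  17.4] y [-27.6  27.8] z [-70.8 -62.6 -33.1]
mould 5574 x [ 21.4 116.8] y [-29.2  24.5] z [7.2 8.6 9.8]
farwall 1393 x [105.  125.7] y [-21.5  21.4] z [14.1 16.5 18.1]
floorall 2432 x [-6.9 41. ] y [-29.2  28.8] z [36.2 38.5 39.8]
strip y [-56.5 -36. ] ctr -46.25 fit [-2.0000e-03 -4.6385e+01]
```

Request:
move_arm([
  {"tx": 0.25,"ty": -0.15,"tz": 0,"rx": 0,"ry": 0,"rz": -0.15,"gripper": -0.5},
  {"tx": 0,"ty": 0,"tz": 1.0,"rx": 0,"ry": 0,"rz": 0,"gripper": -0.5},
  {"tx": 0,"ty": 0,"tz": 1.0,"rx": 0,"ry": 0,"rz": 0,"gripper": -0.5},
  {"tx": 0,"ty": 0,"tz": 0.6,"rx": 0,"ry": 0,"rz": 0,"gripper": -0.5},
  {"tx": 0,"ty": 0,"tz": 0,"rx": 0,"ry": 0,"rz": 0,"gripper": -0.5},
  {"tx": 0,"ty": 0,"tz": 0,"rx": 0,"ry": 0,"rz": 0,"gripper": -0.5},
])

```text
clock: 37.2
eef_pos: [501.2, -82.7, 48.7]
tcp_rot: [-3.141, 0.001, 0.02]
contact_force: [1.0, -0.2, -0.8]
opening: 0.628
```

```bash
python3 pl.py w24
```

```text
37.2 [501.2 -82.7  48.7] [-3.141e+00  1.000e-03  2.000e-02] 0.628 [ 1.  -0.2 -0.8]
packer 15991 x [-18.3  17.4] y [-27.6  27.8] z [-70.8 -62.6 -33.1]
mould 7685 x [ 19.4 114.5] y [-26.1  27.6] z [-19.7 -18.3 -17.1]
farwall 441 x [104.2 117.7] y [-21.2  21.6] z [-13.3 -10.9  -8.6]
floorall 1036 x [2.4 9.5] y [-26.3  31.5] z [10.4 11.8 13. ]
strip y [-53.5 -33. ] ctr -43.26 fit [ 2.0000e-03 -4.3705e+01]
```

Request:
move_arm([
  {"tx": 0.05,"ty": 0.15,"tz": 0,"rx": 0,"ry": 0,"rz": 0,"gripper": -0.5},
  {"tx": 0,"ty": 0,"tz": 0,"rx": 0,"ry": 0,"rz": 0,"gripper": -0.5},
  {"tx": 0,"ty": 0,"tz": 0.4,"rx": 0,"ry": 0,"rz": 0,"gripper": -0.5},
  {"tx": 0,"ty": 0,"tz": 0.4,"rx": 0,"ry": 0,"rz": 0,"gripper": -0.5},
  {"tx": 0,"ty": 0,"tz": 0.4,"rx": 0,"ry": 0,"rz": 0,"gripper": -0.5},
  {"tx": 0,"ty": 0,"tz": 0.3,"rx": 0,"ry": 0,"rz": 0,"gripper": -0.5},
  {"tx": 0,"ty": 0,"tz": 0,"rx": 0,"ry": 0,"rz": 0,"gripper": -0.5},
])

```text
clock: 37.95
eef_pos: [501.6, -84.3, 33.5]
tcp_rot: [-3.141, 0.001, 0.02]
contact_force: [1.1, 0.2, -1.5]
opening: 0.622
```

Bottom edge is inside the gap with no force. Continuing down slowly.

Request:
move_arm([
  {"tx": 0,"ty": 0,"tz": 0.3,"rx": 0,"ry": 0,"rz": 0,"gripper": -0.5},
  {"tx": 0,"ty": 0,"tz": 0.3,"rx": 0,"ry": 0,"rz": 0,"gripper": -0.5},
  {"tx": 0,"ty": 0,"tz": 0.3,"rx": 0,"ry": 0,"rz": 0,"gripper": -0.5},
  {"tx": 0,"ty": 0,"tz": 0.3,"rx": 0,"ry": 0,"rz": 0,"gripper": -0.5},
  {"tx": 0,"ty": 0,"tz": 0.3,"rx": 0,"ry": 0,"rz": 0,"gripper": -0.5},
  {"tx": 0,"ty": 0,"tz": 0.3,"rx": 0,"ry": 0,"rz": 0,"gripper": -0.5},
  {"tx": 0,"ty": 0,"tz": 0.2,"rx": 0,"ry": 0,"rz": 0,"gripper": -0.5},
  {"tx": 0,"ty": 0,"tz": 0,"rx": 0,"ry": 0,"rz": 0,"gripper": -0.5},
])

```text
clock: 38.75
eef_pos: [502.3, -84.4, 14.2]
tcp_rot: [-3.142, -0.0, 0.02]
contact_force: [0.6, 0.7, 1.6]
opening: 0.626
```

Request:
move_arm([
  {"tx": 0,"ty": 0,"tz": 0.15,"rx": 0,"ry": 0,"rz": 0,"gripper": -0.5},
  {"tx": 0,"ty": 0,"tz": 0.15,"rx": 0,"ry": 0,"rz": 0,"gripper": -0.5},
  {"tx": 0,"ty": 0,"tz": 0,"rx": 0,"ry": 0,"rz": 0,"gripper": -0.5},
])

```text
clock: 39.05
eef_pos: [505.2, -84.5, 14.1]
tcp_rot: [3.141, -0.006, 0.019]
contact_force: [-3.2, 4.3, 34.3]
opening: 0.626
```

```bash
python3 -c "
from h import *
s=r.sense();p=s['eef_pos'];print(p)
plan((414,-383,85,-0.248),start=(p[0],p[1],85,0.02))"
```

```text
[505.20551887 -84.45061995  14.0850824 ]
-> (414, -383, 85, -0.248) 7 rows
[-1.39, 4.24, -0.0, 2.19]
[-1.22, 4.29, -0.0, 2.19]
[-1.06, 4.33, -0.0, 2.19]
[-0.89, 4.37, -0.0, 2.19]
[-0.73, 4.4, -0.0, 2.19]
[-0.56, 4.42, -0.0, 2.19]
[-0.39, 4.44, -0.0, 2.19]
```

Request:
move_arm([
  {"tx": 0,"ty": 0,"tz": -0.2,"rx": 0,"ry": 0,"rz": 0,"gripper": 0.5},
  {"tx": 0,"ty": 0,"tz": 0,"rx": 0,"ry": 0,"rz": 0,"gripper": 0.5},
  {"tx": 0,"ty": 0,"tz": -2,"rx": 0,"ry": 0,"rz": 0,"gripper": 0.5},
  {"tx": 0,"ty": 0,"tz": -4,"rx": 0,"ry": 0,"rz": 0,"gripper": 0.5},
  {"tx": -1.4,"ty": 4.2,"tz": -0.5,"rx": 0,"ry": 0,"rz": 2.2,"gripper": 1},
  {"tx": -1.2,"ty": 4.3,"tz": 0,"rx": 0,"ry": 0,"rz": 2.2,"gripper": 1},
  {"tx": -1.1,"ty": 4.3,"tz": 0,"rx": 0,"ry": 0,"rz": 2.2,"gripper": 1},
  {"tx": -0.9,"ty": 4.4,"tz": 0,"rx": 0,"ry": 0,"rz": 2.2,"gripper": 1},
  {"tx": -0.7,"ty": 4.4,"tz": 0,"rx": 0,"ry": 0,"rz": 2.2,"gripper": 1},
  {"tx": -0.6,"ty": 4.4,"tz": 0,"rx": 0,"ry": 0,"rz": 2.2,"gripper": 1},
  {"tx": -0.4,"ty": 4.4,"tz": 0,"rx": 0,"ry": 0,"rz": 2.2,"gripper": 1},
  {"tx": 0,"ty": 0,"tz": 0,"rx": 0,"ry": 0,"rz": 0,"gripper": 1},
])

```text
clock: 40.25
eef_pos: [408.8, -386.6, 77.9]
tcp_rot: [3.14, -0.001, -0.254]
contact_force: [1.1, 0.5, 0.4]
opening: 0.999
```

```bash
python3 wl.py w25
```

```text
40.25 [ 408.81466452 -386.57786707   77.86160373] [ 3.13984899e+00 -9.97232050e-04 -2.53871174e-01]
35 [ 236    0   73   26 1014] c 538.4 -391.1 z 38.9 LxB 42.5 13.0 dir 1.336 [156. 154. 160.]
35 [ 278  168   80   61 4591] c 419.6 -388.1 z 39.0 LxB 54.0 42.4 dir 1.327 [130. 117. 103.]
```

Request:
move_arm([
  {"tx": 1.1,"ty": -0.15,"tz": 3.0,"rx": 0,"ry": 0,"rz": -0.5,"gripper": 1},
  {"tx": 0,"ty": 0,"tz": 4.0,"rx": 0,"ry": 0,"rz": 0,"gripper": 1},
  {"tx": 0,"ty": 0,"tz": 2.0,"rx": 0,"ry": 0,"rz": 0,"gripper": 1},
  {"tx": 0,"ty": 0,"tz": 1.2,"rx": 0,"ry": 0,"rz": 0,"gripper": 1},
  {"tx": 0,"ty": 0,"tz": 0,"rx": 0,"ry": 0,"rz": 0,"gripper": -0.5},
  {"tx": 0,"ty": 0,"tz": 0,"rx": 0,"ry": 0,"rz": 0,"gripper": -0.5},
  {"tx": 0,"ty": 0,"tz": 0,"rx": 0,"ry": 0,"rz": 0,"gripper": -0.5},
  {"tx": 0,"ty": 0,"tz": 0,"rx": 0,"ry": 0,"rz": 0,"gripper": -0.5},
  {"tx": 0,"ty": 0,"tz": -2.0,"rx": 0,"ry": 0,"rz": 0,"gripper": -0.5},
  {"tx": 0,"ty": 0,"tz": -4.0,"rx": 0,"ry": 0,"rz": 0,"gripper": -0.5},
  {"tx": 0,"ty": 0,"tz": -4.2,"rx": 0,"ry": 0,"rz": 0,"gripper": -0.5},
])

```text
clock: 41.4
eef_pos: [420.5, -382.6, 79.1]
tcp_rot: [-3.141, 0.001, -0.24]
contact_force: [1.0, -0.1, -0.5]
opening: 0.626
```

```bash
python3 -c "
from h import *
s=r.sense();p=s['eef_pos'];print(p,s['opening'])
plan((502,5.5,78,0.019))"
```

```text
[ 420.47089172 -382.55059372   79.06504353] 0.6256238759226094
-> (502, 5.5, 78, 0.019) 9 rows
[-0.15, -4.4, 0.01, -1.65]
[-0.02, -4.41, 0.01, -1.65]
[0.11, -4.4, 0.01, -1.65]
[0.23, -4.4, 0.01, -1.65]
[0.36, -4.39, 0.01, -1.65]
[0.49, -4.38, 0.01, -1.65]
[0.61, -4.36, 0.01, -1.65]
[0.74, -4.34, 0.01, -1.65]
[0.86, -4.32, 0.01, -1.65]
```

Request:
move_arm([
  {"tx": -0.1,"ty": -4.4,"tz": 0,"rx": 0,"ry": 0,"rz": -1.65,"gripper": -0.5},
  {"tx": 0,"ty": -4.4,"tz": 0,"rx": 0,"ry": 0,"rz": -1.65,"gripper": -0.5},
  {"tx": 0.1,"ty": -4.4,"tz": 0,"rx": 0,"ry": 0,"rz": -1.65,"gripper": -0.5},
  {"tx": 0.25,"ty": -4.4,"tz": 0,"rx": 0,"ry": 0,"rz": -1.65,"gripper": -0.5},
  {"tx": 0.35,"ty": -4.4,"tz": 0,"rx": 0,"ry": 0,"rz": -1.65,"gripper": -0.5},
  {"tx": 0.5,"ty": -4.4,"tz": 0,"rx": 0,"ry": 0,"rz": -1.65,"gripper": -0.5},
  {"tx": 0.6,"ty": -4.35,"tz": 0,"rx": 0,"ry": 0,"rz": -1.65,"gripper": -0.5},
  {"tx": 0.75,"ty": -4.35,"tz": 0.5,"rx": 0,"ry": 0,"rz": -1.65,"gripper": -0.5},
  {"tx": 0.85,"ty": -4.0,"tz": 1.0,"rx": 0,"ry": 0,"rz": -1.65,"gripper": -0.5},
  {"tx": 0,"ty": 0,"tz": 0.7,"rx": 0,"ry": 0,"rz": 0,"gripper": -0.5},
  {"tx": 0,"ty": 0,"tz": 0,"rx": 0,"ry": 0,"rz": 0,"gripper": -0.5},
  {"tx": 0,"ty": 0,"tz": 0,"rx": 0,"ry": 0,"rz": 0,"gripper": -0.5},
])

```text
clock: 42.6
eef_pos: [502.9, 1.1, 56.4]
tcp_rot: [3.141, 0.0, 0.019]
contact_force: [-0.4, -0.4, -1.4]
opening: 0.62
```

```bash
python3 pl.py w26
```

```text
42.6 [502.9   1.1  56.4] [3.141 0.    0.019] 0.62 [-0.4 -0.4 -1.4]
packer 17600 x [-21.4  20.2] y [-27.4  27.7] z [-70.6 -61.6 -31.9]
mould 6815 x [ 26.3 115.6] y [-30.   23.6] z [-12.  -10.6  -9.4]
farwall 667 x [104.5 119.9] y [-21.5  21.1] z [-5.4 -2.9 -1.1]
floorall 1976 x [ 4.6 42.4] y [-31.5  31.9] z [18.1 19.4 20.7]
strip y [-59.8 -39.5] ctr -49.67 fit [ 1.0000e-03 -5.0088e+01]
strip y [31.9 52.5] ctr 42.19 fit [1.0000e-03 4.2423e+01]
```

Request:
move_arm([
  {"tx": 0.4,"ty": -0.4,"tz": 0,"rx": 0,"ry": 0,"rz": 0,"gripper": -0.5},
  {"tx": 0,"ty": 0,"tz": 0.5,"rx": 0,"ry": 0,"rz": 0,"gripper": -0.5},
  {"tx": 0,"ty": 0,"tz": 0,"rx": 0,"ry": 0,"rz": 0,"gripper": -0.5},
  {"tx": 0,"ty": 0,"tz": 0,"rx": 0,"ry": 0,"rz": 0,"gripper": -0.5},
])

```text
clock: 43.05
eef_pos: [506.9, 5.4, 50.9]
tcp_rot: [-3.142, 0.001, 0.018]
contact_force: [-0.2, -0.2, -0.8]
opening: 0.623
```

```bash
python3 pl.py w27
```

```text
43.05 [506.9   5.4  50.9] [-3.142e+00  1.000e-03  1.800e-02] 0.623 [-0.2 -0.2 -0.8]
packer 17610 x [-21.5  20.2] y [-27.4  27.8] z [-70.6 -61.6 -31.8]
mould 7270 x [ 22.  111.7] y [-25.7  27.9] z [-17.5 -16.1 -14.9]
farwall 1197 x [104.5 118.3] y [-21.3  21.5] z [-10.6  -8.3  -6.5]
floorall 961 x [ 6.3 12.6] y [-28.4  29.5] z [12.5 13.9 15.2]
strip y [-55.6 -35.1] ctr -45.34 fit [ 1.0000e-03 -4.5715e+01]
strip y [36.4 56.9] ctr 46.61 fit [1.0000e-03 4.6832e+01]
```

Request:
move_arm([
  {"tx": 0,"ty": 0,"tz": 0.5,"rx": 0,"ry": 0,"rz": 0,"gripper": -0.5},
  {"tx": 0,"ty": 0,"tz": 0.4,"rx": 0,"ry": 0,"rz": 0,"gripper": -0.5},
  {"tx": 0,"ty": 0,"tz": 0.4,"rx": 0,"ry": 0,"rz": 0,"gripper": -0.5},
  {"tx": 0,"ty": 0,"tz": 0.4,"rx": 0,"ry": 0,"rz": 0,"gripper": -0.5},
  {"tx": 0,"ty": 0,"tz": 0,"rx": 0,"ry": 0,"rz": 0,"gripper": -0.5},
])

```text
clock: 43.6
eef_pos: [506.6, 5.7, 33.4]
tcp_rot: [-3.142, 0.001, 0.019]
contact_force: [0.6, 0.1, -1.4]
opening: 0.626
```

Request:
move_arm([
  {"tx": 0,"ty": 0,"tz": 0.3,"rx": 0,"ry": 0,"rz": 0,"gripper": -0.5},
  {"tx": 0,"ty": 0,"tz": 0.3,"rx": 0,"ry": 0,"rz": 0,"gripper": -0.5},
  {"tx": 0,"ty": 0,"tz": 0.3,"rx": 0,"ry": 0,"rz": 0,"gripper": -0.5},
  {"tx": 0,"ty": 0,"tz": 0.3,"rx": 0,"ry": 0,"rz": 0,"gripper": -0.5},
  {"tx": 0,"ty": 0,"tz": 0.3,"rx": 0,"ry": 0,"rz": 0,"gripper": -0.5},
  {"tx": 0,"ty": 0,"tz": 0.2,"rx": 0,"ry": 0,"rz": 0,"gripper": -0.5},
  {"tx": 0,"ty": 0,"tz": 0,"rx": 0,"ry": 0,"rz": 0,"gripper": -0.5},
])

```text
clock: 44.3
eef_pos: [506.9, 5.7, 16.7]
tcp_rot: [-3.142, 0.001, 0.019]
contact_force: [0.2, 1.0, -1.9]
opening: 0.624
```

Free all the way to 16.7. Now seating, releasing, and going to Pb at (553.4,-398), yaw 0.085.

Request:
move_arm([
  {"tx": 0,"ty": 0,"tz": 0.2,"rx": 0,"ry": 0,"rz": 0,"gripper": -0.5},
  {"tx": 0,"ty": 0,"tz": 0.2,"rx": 0,"ry": 0,"rz": 0,"gripper": -0.5},
  {"tx": 0,"ty": 0,"tz": 0.1,"rx": 0,"ry": 0,"rz": 0,"gripper": -0.5},
  {"tx": 0,"ty": 0,"tz": 0,"rx": 0,"ry": 0,"rz": 0,"gripper": -0.5},
])

```text
clock: 44.7
eef_pos: [510.5, 5.8, 15.2]
tcp_rot: [3.142, -0.006, 0.019]
contact_force: [-3.1, -0.1, 32.0]
opening: 0.621
```

```bash
python3 -c "
from h import *
s=r.sense();p=s['eef_pos'];print(p)
plan((547,-394,85,0.085),start=(p[0],p[1],85,0.02))"
```

```text
[510.47278136   5.7558912   15.15145783]
-> (547, -394, 85, 0.085) 9 rows
[0.32, 4.45, -0.0, -0.41]
[0.28, 4.45, -0.0, -0.41]
[0.25, 4.45, -0.0, -0.41]
[0.22, 4.45, -0.0, -0.41]
[0.19, 4.46, -0.0, -0.41]
[0.16, 4.46, -0.0, -0.41]
[0.12, 4.46, -0.0, -0.41]
[0.09, 4.46, -0.0, -0.41]
[0.06, 4.46, -0.0, -0.41]
```

Request:
move_arm([
  {"tx": 0,"ty": 0,"tz": -0.2,"rx": 0,"ry": 0,"rz": 0,"gripper": 0.5},
  {"tx": 0,"ty": 0,"tz": 0,"rx": 0,"ry": 0,"rz": 0,"gripper": 0.5},
  {"tx": 0,"ty": 0,"tz": -2.5,"rx": 0,"ry": 0,"rz": 0,"gripper": 0.5},
  {"tx": 0,"ty": 0,"tz": -4,"rx": 0,"ry": 0,"rz": 0,"gripper": 0.5},
])

```text
clock: 45.1
eef_pos: [504.8, 5.7, 77.6]
tcp_rot: [-3.141, 0.005, 0.019]
contact_force: [1.2, -0.3, -0.3]
opening: 0.747
```

Request:
move_arm([
  {"tx": 0.3,"ty": 4.4,"tz": 0,"rx": 0,"ry": 0,"rz": -0.4,"gripper": 1},
  {"tx": 0.3,"ty": 4.4,"tz": 0,"rx": 0,"ry": 0,"rz": -0.4,"gripper": 1},
  {"tx": 0.25,"ty": 4.4,"tz": 0,"rx": 0,"ry": 0,"rz": -0.4,"gripper": 1},
  {"tx": 0.2,"ty": 4.4,"tz": 0,"rx": 0,"ry": 0,"rz": -0.4,"gripper": 1},
  {"tx": 0.2,"ty": 4.4,"tz": 0,"rx": 0,"ry": 0,"rz": -0.4,"gripper": 1},
  {"tx": 0.15,"ty": 4.4,"tz": 0,"rx": 0,"ry": 0,"rz": -0.4,"gripper": 1},
  {"tx": 0.1,"ty": 4.4,"tz": 0,"rx": 0,"ry": 0,"rz": -0.4,"gripper": 1},
  {"tx": 0.1,"ty": 4.4,"tz": 0,"rx": 0,"ry": 0,"rz": -0.4,"gripper": 1},
  {"tx": 0.1,"ty": 4.4,"tz": 0,"rx": 0,"ry": 0,"rz": -0.4,"gripper": 1},
  {"tx": 0,"ty": 0,"tz": 0,"rx": 0,"ry": 0,"rz": 0,"gripper": 1},
  {"tx": 0,"ty": 0,"tz": 0,"rx": 0,"ry": 0,"rz": 0,"gripper": 1},
])

```text
clock: 46.2
eef_pos: [541.9, -389.6, 78.2]
tcp_rot: [-3.141, 0.001, 0.08]
contact_force: [-0.1, 0.3, -0.1]
opening: 1.003
```

```bash
python3 wl.py w28
```

```text
46.2 [ 541.94997646 -389.62797003   78.17680423] [-3.14065620e+00  8.84745623e-04  7.99182824e-02]
35 [ 365    0   76   28 1096] c 677.6 -428.4 z 38.9 LxB 42.4 14.8 dir 1.309 [183. 129. 148.]
35 [ 294  176   80   44 3353] c 553.3 -398.2 z 38.9 LxB 54.0 30.7 dir -1.486 [151. 136. 120.]
```

Request:
move_arm([
  {"tx": 1.05,"ty": 0.95,"tz": 3.0,"rx": 0,"ry": 0,"rz": -0.3,"gripper": 1},
  {"tx": 0,"ty": 0,"tz": 4.0,"rx": 0,"ry": 0,"rz": 0,"gripper": 1},
  {"tx": 0,"ty": 0,"tz": 2.0,"rx": 0,"ry": 0,"rz": 0,"gripper": 1},
  {"tx": 0,"ty": 0,"tz": 1.2,"rx": 0,"ry": 0,"rz": 0,"gripper": 1},
  {"tx": 0,"ty": 0,"tz": 0,"rx": 0,"ry": 0,"rz": 0,"gripper": -0.5},
  {"tx": 0,"ty": 0,"tz": 0,"rx": 0,"ry": 0,"rz": 0,"gripper": -0.5},
  {"tx": 0,"ty": 0,"tz": 0,"rx": 0,"ry": 0,"rz": 0,"gripper": -0.5},
  {"tx": 0,"ty": 0,"tz": 0,"rx": 0,"ry": 0,"rz": 0,"gripper": -0.5},
  {"tx": 0,"ty": 0,"tz": -2.0,"rx": 0,"ry": 0,"rz": 0,"gripper": -0.5},
  {"tx": 0,"ty": 0,"tz": -4.0,"rx": 0,"ry": 0,"rz": 0,"gripper": -0.5},
  {"tx": 0,"ty": 0,"tz": -4.2,"rx": 0,"ry": 0,"rz": 0,"gripper": -0.5},
])

```text
clock: 47.35
eef_pos: [553.2, -397.3, 79.9]
tcp_rot: [-3.141, 0.001, 0.087]
contact_force: [0.8, -1.3, -0.9]
opening: 0.62
```

```bash
python3 -c "
from h import *
s=r.sense();p=s['eef_pos'];print(p,s['opening'])
plan((499,97,78,0.019))"
```

```text
[ 553.15745287 -397.2807837    79.86217046] 0.6198374049343888
-> (499, 97, 78, 0.019) 11 rows
[-0.1, -4.52, 0.02, 0.35]
[-0.13, -4.52, 0.02, 0.35]
[-0.16, -4.52, 0.02, 0.35]
[-0.18, -4.52, 0.02, 0.35]
[-0.21, -4.52, 0.02, 0.35]
[-0.24, -4.51, 0.02, 0.35]
[-0.27, -4.51, 0.02, 0.35]
[-0.3, -4.51, 0.02, 0.35]
[-0.32, -4.51, 0.02, 0.35]
[-0.35, -4.51, 0.02, 0.35]
[-0.38, -4.5, 0.02, 0.35]
```

Request:
move_arm([
  {"tx": -0.1,"ty": -4.5,"tz": 0,"rx": 0,"ry": 0,"rz": 0.35,"gripper": -0.5},
  {"tx": -0.1,"ty": -4.5,"tz": 0,"rx": 0,"ry": 0,"rz": 0.35,"gripper": -0.5},
  {"tx": -0.15,"ty": -4.5,"tz": 0,"rx": 0,"ry": 0,"rz": 0.35,"gripper": -0.5},
  {"tx": -0.2,"ty": -4.5,"tz": 0,"rx": 0,"ry": 0,"rz": 0.35,"gripper": -0.5},
  {"tx": -0.2,"ty": -4.5,"tz": 0,"rx": 0,"ry": 0,"rz": 0.35,"gripper": -0.5},
  {"tx": -0.25,"ty": -4.5,"tz": 0,"rx": 0,"ry": 0,"rz": 0.35,"gripper": -0.5},
  {"tx": -0.25,"ty": -4.5,"tz": 0,"rx": 0,"ry": 0,"rz": 0.35,"gripper": -0.5},
  {"tx": -0.3,"ty": -4.5,"tz": 0,"rx": 0,"ry": 0,"rz": 0.35,"gripper": -0.5},
  {"tx": -0.3,"ty": -4.5,"tz": 0,"rx": 0,"ry": 0,"rz": 0.35,"gripper": -0.5},
  {"tx": -0.35,"ty": -4.5,"tz": 0,"rx": 0,"ry": 0,"rz": 0.35,"gripper": -0.5},
  {"tx": -0.35,"ty": -4.5,"tz": 0,"rx": 0,"ry": 0,"rz": 0.35,"gripper": -0.5},
])

```text
clock: 48.45
eef_pos: [500.4, 96.9, 79.9]
tcp_rot: [-3.141, -0.002, 0.019]
contact_force: [1.0, -0.1, -1.4]
opening: 0.623
```

Request:
move_arm([
  {"tx": 0,"ty": 0,"tz": 1.0,"rx": 0,"ry": 0,"rz": 0,"gripper": -0.5},
  {"tx": 0,"ty": 0,"tz": 1.3,"rx": 0,"ry": 0,"rz": 0,"gripper": -0.5},
  {"tx": 0,"ty": 0,"tz": 0,"rx": 0,"ry": 0,"rz": 0,"gripper": -0.5},
  {"tx": 0,"ty": 0,"tz": 0,"rx": 0,"ry": 0,"rz": 0,"gripper": -0.5},
])

```text
clock: 48.85
eef_pos: [500.2, 93.9, 55.7]
tcp_rot: [3.141, 0.001, 0.018]
contact_force: [0.5, 0.0, -0.7]
opening: 0.625
```

```bash
python3 pl.py w29
```

```text
48.85 [500.2  93.9  55.7] [3.141e+00 1.000e-03 1.800e-02] 0.625 [ 0.5  0.  -0.7]
packer 14037 x [-15.9  14. ] y [-27.9  28.1] z [-71.  -60.2 -30.2]
mould 7223 x [ 16.1 117. ] y [-25.7  28. ] z [-12.8 -11.4 -10.2]
farwall 372 x [104.2 111. ] y [-20.9  21.3] z [-6.4 -4.3 -1.7]
floorall 1299 x [-3.4  5.8] y [-29.9  28. ] z [17.3 18.7 19.9]
strip y [34.8 55.4] ctr 45.1 fit [ 0.    45.385]
```

Request:
move_arm([
  {"tx": 0.05,"ty": 0,"tz": 0.5,"rx": 0,"ry": 0,"rz": 0,"gripper": -0.5},
  {"tx": 0,"ty": 0,"tz": 0.4,"rx": 0,"ry": 0,"rz": 0,"gripper": -0.5},
  {"tx": 0,"ty": 0,"tz": 0.4,"rx": 0,"ry": 0,"rz": 0,"gripper": -0.5},
  {"tx": 0,"ty": 0,"tz": 0.4,"rx": 0,"ry": 0,"rz": 0,"gripper": -0.5},
  {"tx": 0,"ty": 0,"tz": 0.4,"rx": 0,"ry": 0,"rz": 0,"gripper": -0.5},
  {"tx": 0,"ty": 0,"tz": 0,"rx": 0,"ry": 0,"rz": 0,"gripper": -0.5},
])

```text
clock: 49.5
eef_pos: [500.7, 95.1, 34.5]
tcp_rot: [3.141, 0.001, 0.02]
contact_force: [0.2, -0.2, -1.0]
opening: 0.622
```

Request:
move_arm([
  {"tx": 0,"ty": 0,"tz": 0.2,"rx": 0,"ry": 0,"rz": 0,"gripper": -0.5},
  {"tx": 0,"ty": 0,"tz": 0,"rx": 0,"ry": 0,"rz": 0,"gripper": -0.5},
])

```text
clock: 49.7
eef_pos: [501.2, 95.3, 33.1]
tcp_rot: [-3.142, -0.0, 0.02]
contact_force: [-0.6, -0.5, -1.3]
opening: 0.619
```

Request:
move_arm([
  {"tx": 0,"ty": 0.1,"tz": 0.3,"rx": 0,"ry": 0,"rz": 0,"gripper": -0.5},
  {"tx": 0,"ty": 0,"tz": 0.3,"rx": 0,"ry": 0,"rz": 0,"gripper": -0.5},
  {"tx": 0,"ty": 0,"tz": 0.3,"rx": 0,"ry": 0,"rz": 0,"gripper": -0.5},
  {"tx": 0,"ty": 0,"tz": 0.3,"rx": 0,"ry": 0,"rz": 0,"gripper": -0.5},
  {"tx": 0,"ty": 0,"tz": 0.3,"rx": 0,"ry": 0,"rz": 0,"gripper": -0.5},
  {"tx": 0,"ty": 0,"tz": 0.2,"rx": 0,"ry": 0,"rz": 0,"gripper": -0.5},
  {"tx": 0,"ty": 0,"tz": 0,"rx": 0,"ry": 0,"rz": 0,"gripper": -0.5},
])

```text
clock: 50.4
eef_pos: [501.7, 94.2, 16.5]
tcp_rot: [-3.141, -0.001, 0.02]
contact_force: [2.8, -0.7, 5.6]
opening: 0.623
```

Request:
move_arm([
  {"tx": 0,"ty": 0,"tz": 0.2,"rx": 0,"ry": 0,"rz": 0,"gripper": -0.5},
  {"tx": 0,"ty": 0,"tz": 0.1,"rx": 0,"ry": 0,"rz": 0,"gripper": -0.5},
  {"tx": 0,"ty": 0,"tz": 0,"rx": 0,"ry": 0,"rz": 0,"gripper": -0.5},
])

```text
clock: 50.7
eef_pos: [503.9, 94.3, 16.4]
tcp_rot: [-3.141, -0.005, 0.02]
contact_force: [-2.5, -3.7, 40.8]
opening: 0.627
```

Request:
move_arm([
  {"tx": 0,"ty": 0,"tz": -0.1,"rx": 0,"ry": 0,"rz": 0,"gripper": 0.5},
  {"tx": 0,"ty": 0,"tz": 0,"rx": 0,"ry": 0,"rz": 0,"gripper": 0.5},
  {"tx": 0,"ty": 0,"tz": -2.5,"rx": 0,"ry": 0,"rz": 0,"gripper": 0.5},
  {"tx": -1,"ty": 1,"tz": -4,"rx": 0,"ry": 0,"rz": 0,"gripper": 0.5},
  {"tx": -2,"ty": 4.2,"tz": -2,"rx": 0,"ry": 0,"rz": 0,"gripper": 0},
  {"tx": -2,"ty": 4.0,"tz": -1,"rx": 0,"ry": 0,"rz": 0,"gripper": -1},
  {"tx": -2,"ty": 0,"tz": 0,"rx": 0,"ry": 0,"rz": 0,"gripper": -1},
  {"tx": 0,"ty": 0,"tz": 0,"rx": 0,"ry": 0,"rz": 0,"gripper": -1},
  {"tx": 0,"ty": 0,"tz": 0,"rx": 0,"ry": 0,"rz": 0,"gripper": -1},
])

```text
clock: 51.6
eef_pos: [433.0, 1.4, 108.6]
tcp_rot: [-3.141, 0.0, 0.019]
contact_force: [-0.2, -0.3, 0.7]
opening: 0.003
```

```bash
python3 bl.py w30; python3 - <<'E'
from h import *
f=np.load('w30.npz');s=dict(eef_pos=f['p'],tcp_rot=f['o']);w=world('wrist',f['d'],s)
for y0 in(95,5,-85):
  k=(w[...,2]>72)&(w[...,2]<86)&(abs(w[...,1]-y0)<35)&(w[...,0]>470)
  P=w[k];print(y0,len(P),'x',np.percentile(P[:,0],[.5,99.5]).round(1),'y',np.percentile(P[:,1],[.5,99.5]).round(1),'plane',np.linalg.lstsq(np.c_[P[:,:2]-P[:,:2].mean(0),np.ones(len(P))],P[:,2],rcond=None)[0].round(3))
E
```

```text
51.6 [433.    1.4 108.6] [-3.141  0.     0.019]
floor [ 233    0   38  130 3987] c 531.4 51.1 z [35.9 37.  38.5] AB 86.3 21.4 1.1 x 488.2 574.6 y 39.8 62.6
floor [ 364    0   38  131 4000] c 533.0 -40.4 z [35.9 37.  38.5] AB 86.6 21.5 1.0 x 489.8 576.3 y -51.6 -29.0
wall [ 135    0   74   71 1416] c 546.9 95.3 z [55.6 59.5 61.8] AB 42.0 42.7 1.4 x 525.4 568.0 y 74.0 116.9
wall [216   0  10  84 303] c 543.2 66.6 z [55.7 59.2 62.5] AB 49.1 1.1 0.9 x 518.6 567.8 y 65.7 67.4
wall [281   0  73  47 828] c 555.4 5.3 z [55.7 59.8 61.4] AB 44.8 26.8 89.8 x 542.0 568.8 y -17.0 27.6
wall [ 135    0  364  184 6580] c 486.5 5.8 z [56.9 59.  61.3] AB 107.3 234.4 22.7 x 454.2 570.1 y -120.7 129.6
wall [ 425    0   73   60 1223] c 553.2 -83.8 z [55.5 59.7 61.7] AB 35.2 43.1 1.7 x 536.3 571.4 y -105.5 -62.1
mould [ 124    0  101  132 2591] c 526.3 93.4 z [65.1 67.  68.7] AB 77.2 55.0 1.0 x 488.1 565.3 y 65.8 121.4
mould [ 272    0   91   59 1851] c 550.0 5.1 z [65.8 67.  68.2] AB 32.7 54.3 1.3 x 533.4 566.9 y -21.9 32.6
mould [ 411    0   98  132 2445] c 529.9 -82.7 z [65.1 66.9 68.8] AB 77.1 54.9 1.0 x 490.9 568.8 y -110.0 -54.8
mould [ 237  167  160   38 1422] c 452.9 4.0 z [64.7 69.7 72.7] AB 23.6 111.5 0.8 x 440.3 464.0 y -51.8 59.7
packer [ 271   59   91   72 6329] c 511.3 5.2 z [75.9 77.  78.1] AB 41.7 54.2 1.0 x 490.0 532.5 y -22.1 32.4
packer [ 414   71   97   62 5469] c 509.2 -85.2 z [75.7 76.9 78.1] AB 36.1 55.5 0.9 x 491.0 527.6 y -112.8 -57.2
packer [ 126   82   95   51 4530] c 502.5 93.8 z [75.8 77.  78.1] AB 30.0 55.3 0.9 x 487.1 517.9 y 66.1 121.2
packer [239 198 157  10 822] c 442.8 3.3 z [73.2 74.2 75.5] AB 5.5 106.5 0.0 x 440.0 445.5 y -50.0 56.5
95 4548 x [487.4 517.6] y [ 66.4 120.5] plane [0.0000e+00 6.0000e-03 7.6946e+01]
5 6329 x [490.5 532. ] y [-21.5  31.9] plane [-0.    -0.    76.978]
-85 5492 x [491.5 527.2] y [-111.8  -57.7] plane [ 1.0000e-03 -5.0000e-03  7.6892e+01]
```

View pics/w30.png

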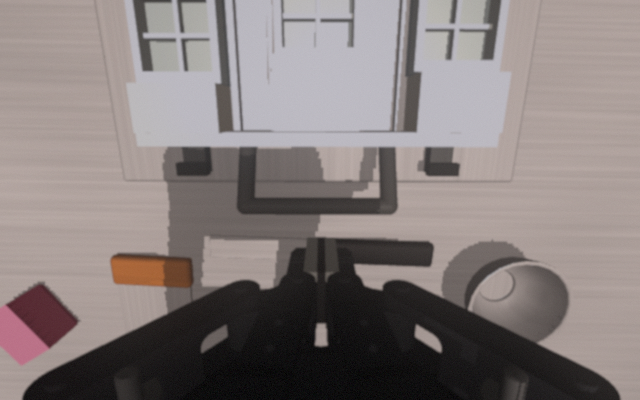

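Everything is seated: packer tops lie level at z≈77, against an expected 78, and moulds at 67. Now I'll push the carriage home from the robot's side of the bar.

Request:
move_arm([
  {"tx": -2.5,"ty": -0.2,"tz": 0,"rx": 0,"ry": 0,"rz": 0,"gripper": -1},
  {"tx": 0,"ty": 0,"tz": 0,"rx": 0,"ry": 0,"rz": 0,"gripper": -1},
  {"tx": 0,"ty": 0,"tz": 3,"rx": 0,"ry": 0,"rz": 0,"gripper": -1},
  {"tx": 0,"ty": 0,"tz": 3,"rx": 0,"ry": 0,"rz": 0,"gripper": -1},
  {"tx": 0,"ty": 0,"tz": 2,"rx": 0,"ry": 0,"rz": 0,"gripper": -1},
  {"tx": 0,"ty": 0,"tz": 1.2,"rx": 0,"ry": 0,"rz": 0,"gripper": -1},
  {"tx": 0,"ty": 0,"tz": 0,"rx": 0,"ry": 0,"rz": 0,"gripper": -1},
])

```text
clock: 52.35
eef_pos: [407.8, 3.3, 15.1]
tcp_rot: [-3.142, 0.003, 0.021]
contact_force: [-0.3, 0.7, -0.3]
opening: -0.002
```

Request:
move_arm([
  {"tx": 0.4,"ty": 0,"tz": 0,"rx": 0,"ry": 0,"rz": 0,"gripper": -1},
  {"tx": 0.4,"ty": 0,"tz": 0,"rx": 0,"ry": 0,"rz": 0,"gripper": -1},
  {"tx": 0.4,"ty": 0,"tz": 0,"rx": 0,"ry": 0,"rz": 0,"gripper": -1},
  {"tx": 0.4,"ty": 0,"tz": 0,"rx": 0,"ry": 0,"rz": 0,"gripper": -1},
  {"tx": 0.4,"ty": 0,"tz": 0,"rx": 0,"ry": 0,"rz": 0,"gripper": -1},
])

```text
clock: 52.85
eef_pos: [427.0, 3.2, 17.0]
tcp_rot: [-3.142, 0.002, 0.02]
contact_force: [-6.1, 0.3, 2.6]
opening: 0.003
```

Request:
move_arm([
  {"tx": 0.5,"ty": 0,"tz": 0,"rx": 0,"ry": 0,"rz": 0,"gripper": -1},
  {"tx": 0.6,"ty": 0,"tz": 0,"rx": 0,"ry": 0,"rz": 0,"gripper": -1},
  {"tx": 0.7,"ty": 0,"tz": 0,"rx": 0,"ry": 0,"rz": 0,"gripper": -1},
  {"tx": 0.7,"ty": 0,"tz": 0,"rx": 0,"ry": 0,"rz": 0,"gripper": -1},
  {"tx": 0.7,"ty": 0,"tz": 0,"rx": 0,"ry": 0,"rz": 0,"gripper": -1},
  {"tx": 0.7,"ty": 0,"tz": 0,"rx": 0,"ry": 0,"rz": 0,"gripper": -1},
  {"tx": 0.7,"ty": 0,"tz": 0,"rx": 0,"ry": 0,"rz": 0,"gripper": -1},
  {"tx": 0.7,"ty": 0,"tz": 0,"rx": 0,"ry": 0,"rz": 0,"gripper": -1},
  {"tx": 0.7,"ty": 0,"tz": 0,"rx": 0,"ry": 0,"rz": 0,"gripper": -1},
  {"tx": 0.7,"ty": 0,"tz": 0,"rx": 0,"ry": 0,"rz": 0,"gripper": -1},
  {"tx": 0.7,"ty": 0,"tz": 0,"rx": 0,"ry": 0,"rz": 0,"gripper": -1},
  {"tx": 0.7,"ty": 0,"tz": 0,"rx": 0,"ry": 0,"rz": 0,"gripper": -1},
])

```text
clock: 54.05
eef_pos: [508.1, 4.7, 17.0]
tcp_rot: [3.141, 0.002, 0.02]
contact_force: [-5.8, -1.3, 3.3]
opening: -0.0
```

Request:
move_arm([
  {"tx": 0.6,"ty": 0,"tz": 0,"rx": 0,"ry": 0,"rz": 0,"gripper": -1},
  {"tx": 0.5,"ty": 0,"tz": 0,"rx": 0,"ry": 0,"rz": 0,"gripper": -1},
  {"tx": 0.5,"ty": 0,"tz": 0,"rx": 0,"ry": 0,"rz": 0,"gripper": -1},
  {"tx": 0.4,"ty": 0,"tz": 0,"rx": 0,"ry": 0,"rz": 0,"gripper": -1},
  {"tx": 0.3,"ty": 0,"tz": 0,"rx": 0,"ry": 0,"rz": 0,"gripper": -1},
  {"tx": 0.2,"ty": 0,"tz": 0,"rx": 0,"ry": 0,"rz": 0,"gripper": -1},
  {"tx": 0,"ty": 0,"tz": 0,"rx": 0,"ry": 0,"rz": 0,"gripper": -1},
])

```text
clock: 54.75
eef_pos: [534.0, 5.2, 17.0]
tcp_rot: [3.141, 0.0, 0.02]
contact_force: [-3.2, -1.7, 0.9]
opening: -0.001
```

Request:
move_arm([
  {"tx": 0.3,"ty": 0,"tz": 0,"rx": 0,"ry": 0,"rz": 0,"gripper": -1},
  {"tx": 0.3,"ty": 0,"tz": 0,"rx": 0,"ry": 0,"rz": 0,"gripper": -1},
  {"tx": 0.3,"ty": 0,"tz": 0,"rx": 0,"ry": 0,"rz": 0,"gripper": -1},
  {"tx": 0.2,"ty": 0,"tz": 0,"rx": 0,"ry": 0,"rz": 0,"gripper": -1},
  {"tx": 0.2,"ty": 0,"tz": 0,"rx": 0,"ry": 0,"rz": 0,"gripper": -1},
  {"tx": 0,"ty": 0,"tz": 0,"rx": 0,"ry": 0,"rz": 0,"gripper": -1},
])

```text
clock: 55.35
eef_pos: [547.1, 5.5, 16.8]
tcp_rot: [3.142, 0.0, 0.02]
contact_force: [-2.7, -1.1, 1.6]
opening: -0.002
```

Request:
move_arm([
  {"tx": 0.2,"ty": 0,"tz": 0,"rx": 0,"ry": 0,"rz": 0,"gripper": -1},
  {"tx": 0.2,"ty": 0,"tz": 0,"rx": 0,"ry": 0,"rz": 0,"gripper": -1},
  {"tx": 0,"ty": 0,"tz": 0,"rx": 0,"ry": 0,"rz": 0,"gripper": -1},
])

```text
clock: 55.65
eef_pos: [547.2, 5.6, 16.3]
tcp_rot: [-3.142, 0.007, 0.02]
contact_force: [-14.5, -1.1, 9.8]
opening: 0.001
```

Request:
move_arm([
  {"tx": 0.15,"ty": 0,"tz": 0,"rx": 0,"ry": 0,"rz": 0,"gripper": -1},
  {"tx": 0,"ty": 0,"tz": 0,"rx": 0,"ry": 0,"rz": 0,"gripper": -1},
])

```text
clock: 55.85
eef_pos: [547.1, 5.7, 16.0]
tcp_rot: [-3.141, 0.01, 0.02]
contact_force: [-17.8, -1.4, 11.5]
opening: -0.0
```

Request:
move_arm([
  {"tx": -0.5,"ty": 0,"tz": 0,"rx": 0,"ry": 0,"rz": 0,"gripper": -1},
  {"tx": -1.5,"ty": 0,"tz": 0,"rx": 0,"ry": 0,"rz": 0,"gripper": -1},
  {"tx": -3,"ty": 0,"tz": -1,"rx": 0,"ry": 0,"rz": 0,"gripper": -1},
  {"tx": -3,"ty": 0,"tz": -4,"rx": 0,"ry": 0,"rz": 0,"gripper": -1},
  {"tx": -3,"ty": 0,"tz": -4,"rx": 0,"ry": 0,"rz": 0,"gripper": -1},
  {"tx": -3,"ty": 0,"tz": -3,"rx": 0,"ry": 0,"rz": 0,"gripper": -1},
  {"tx": 0,"ty": 0,"tz": 0,"rx": 0,"ry": 0,"rz": 0,"gripper": -1},
  {"tx": 0,"ty": 0,"tz": 0,"rx": 0,"ry": 0,"rz": 0,"gripper": -1},
])

```text
clock: 56.65
eef_pos: [414.3, 3.0, 137.9]
tcp_rot: [-3.141, -0.005, 0.02]
contact_force: [0.4, 0.8, -0.8]
opening: -0.0
```

```bash
python3 - <<'E'
from h import *
s=r.sense();print(s['clock'],s['eef_pos'],s['contact_force'])
a,d=r.grab_frame('wrist');w=world('wrist',d,s);b,_=r.grab_frame('scene');c,_=r.grab_frame('side')
k=(w[...,2]>66)&(w[...,2]<80)&(abs(w[...,1]-6)<40)&(w[...,0]>520)&(w[...,0]<590);P=w[k];print('bar x',np.percentile(P[:,0],[1,50,99]).round(1) if len(P) else 0)
for y0 in(97,7,-83):
  k=(w[...,2]>72)&(w[...,2]<86)&(abs(w[...,1]-y0)<30)&(w[...,0]>600);P=w[k]
  if len(P)>50: print(y0,len(P),'packer z',np.percentile(P[:,2],[2,50,98]).round(1),'x',np.percentile(P[:,0],[1,99]).round(1))
save(np.hstack([cv2.resize(b[150:330,200:440],(400,300),interpolation=cv2.INTER_CUBIC),cv2.resize(c[90:270,200:440],(400,300),interpolation=cv2.INTER_CUBIC)]),'fin')
E
```

```text
56.65 [414.32862758   3.03684814 137.87656204] [ 0.35503655  0.76615619 -0.78824239]
bar x 0
```

View pics/fin.png

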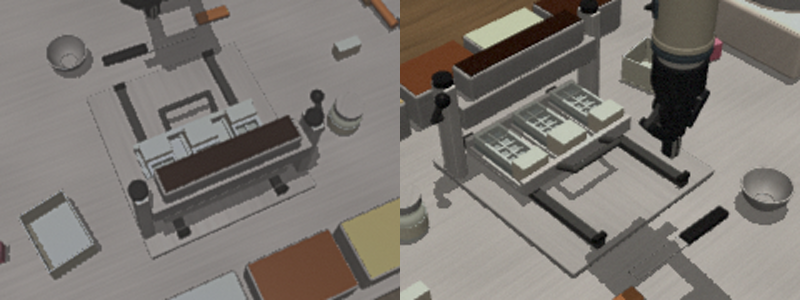

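```bash
python3 -c "
from h import *
print(r.sign_off())"
```

```text
the job is handed in; nothing more can be done
None
```

I loaded the three moulds and their packing pieces, pushed the carriage home, and handed the job in at about 57 s on the robot's clock, against the 210 s limit.

| Bay | Mould length | Packing piece | Sum |
|---|---|---|---|
| Left (bay_1) | 102 mm | 30 mm | 132 mm |
| Middle (bay_2) | 90 mm | 42 mm | 132 mm |
| Right (bay_3) | 96 mm | 36 mm | 132 mm |

I measured the mould lengths and piece thicknesses with the wrist camera, and each piece went in at the first try. The spare 24 mm piece, the pink look-alikes and the other utensils were not touched.

**Last checks:**
- **Before the push home:** all three packers lay level with their tops at z≈77 mm (78 expected; the camera reads about 1 mm low). The moulds lay flat at 67 mm (68 expected).
- **Home position:** the push met a firm stop at 14–18 N, with the bar about 139 mm from the drawn-out stop. The final scene and side pictures show all three bays loaded under the manifold and the robot clear.
- **Not confirmed:** the last wrist view gave no depth reading on the bar or packers, so flatness after the slide was judged from those two pictures only.

**What went wrong on the way:**
- **Fingertip offset:** the fingertips sit about 36 mm short of the reported TCP, so my first grasp closed above the bar. I corrected for this afterwards.
- **Stop force:** the carriage started about 20 mm drawn out, and the pull against its stop reached about 62 N at the wrist.
- **Setting down moulds:** the right and middle moulds first touched down on a rib or the end wall, with up to 53 N. The middle mould tipped in the grip and was set level again.
- **Carriage nudged:** those contacts pushed the carriage in about 12 mm, so I drew it out to its stop again before the left mould. Pressing down later moved it in again, and it stood about 13 mm in when loading ended.

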